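Put the pipe couplings away in the tilt-out bin

ROBOT

A 6-joint arm with a two-finger parallel gripper is mounted at the origin on the work surface. World frame = base frame: x ahead of the robot, y to its left, z up, the work surface at z = 0. Lengths are in m, angles in rad, forces in N, time in s.
With the tool pointing down it reaches from about 0.25 to 0.8 m from the base axis. Payload 8.5 kg.
Tool frame: the origin (TCP) lies on the mounting face of the last link; the fingertips stand 173 mm ahead of it and the grasp point (between the pads) lies 155 mm ahead of it (env.tip_extent is the distance from the TCP to the fingertips, in m); x points along the fingers, y is the direction in which the jaws open and shut, and the axes are right-handed (so a half turn about x gives the same grasp; the last joint's range is limited). The gripper opens to 85 mm and grips with 20 to 120 N. Pads are 22 mm wide; open, the fingers measure 114 mm over their backs; the gripper's body (76 mm by 85 mm) begins 54 mm behind the grasp point. The pads swing forward as they close: fully open they stand 13 mm farther back than shut.
Start: joints at [-1.121, 0.238, -0.013, 1.319, 0, 1.571], TCP at [0.228, -0.473, 0.405] pointing down, gripper open.
Joint ranges: [-2.66, 2.66], [-1.03, 1.9], [-1.14, 1.46], [-1.82, 2.27], [-1.45, 1.34], [-3.14, 3.14]. Speed limits (rad/s): [2.22, 2.22, 2.79, 3.14, 3.14, 3.14].

INTERFACE

Orientations are given as a rotation vector (axis times angle).
In Python, from workcell import env, capture, models gives the robot as it stands. The module is installed in compiled form; this text tells all that it offers.
- The arm moves only by the tool jog_arm, never from a script. Its argument "plan" is a list of rows, each a list of 3 entries, a list of its own where there are three numbers: the shift along the tool's x, y, z in mm, then the turn, a rotation vector about the tool's x, y, z in rad, then the opening, from 0 (shut) to 1 (fully open). A call has 1 to 10 rows; each row is the pose to reach, as a shift and turn from the pose commanded when the call began, along the tool's axes at that moment; what a row does not reach only later rows make up. A row lasts 1/12 s, in which the tool goes at most 41.7 mm and 7.16 degrees, less where a joint would pass 70% of its speed; a pose out of reach is approached as far as the arm can. A call with a gripper value outside its range is refused whole. The fingers move at their own pace and stop on an object; "force" is the grip in N (left out, the last holds). Time passes only in rows, so rows that repeat a pose let the fingers close. It gives the time, the measured TCP pose, the force and the opening at its end, in the units of the state.
- env.state(): the state, without advancing time (a new reading comes with each control period).
- capture(name): name is "scene" or "top" or "wrist"; returns a dict with "frame" (420x560x3 uint8, red, green, blue), "range_z" (420x560 float32, m along the optical axis (not along the pixel's ray), 0 where there is no reading), "intrinsics" (3x3 intrinsics, pixels), "eye" and "attitude" of the camera in the world. Camera axes: x right, y down, z forward; pixel columns grow to the right and rows downward; lengths in m; the calibration is good to about 2 mm. A picture is of the moment at which its call begins.
- env.finish_job(): hands the job in, once; it reports no verdict.
Trained networks look in a picture, given as the dict that the camera call returned (one of the last four; its "shot" number tells which), for a name from the list of things; names that differ only in an ending like _2 or _b are one class to them, and where a whole thing is asked for, a point or a joint stands for the part that bears it (a point fixed in the world has none). Each returns a list of dicts, best first, with "p" (0 to 1); they miss things now and then, are a little off and sometimes report something else, mostly with a low value. They report only what shows in the picture. A call takes as long as a camera call. They do not tell look-alikes from the thing itself.
- models.masks_of(picture, label): "pixels" (420x560 bool, what is visible of it) and "bbox" ([left, top, right, bottom] in pixels, round what is visible of it).
- models.pinpoint(picture, label): "centre" ([row, column] in pixels: a listed point, or the origin of a listed thing).
The state is a dict: "time": time; "qpos": joint angles; "joint_vel": joint speeds; "joint_efforts": joint torques, N m; "eef_pos": TCP position; "eef_rot": TCP orientation; "wrist_force": force on the tool from outside, world axes, zero at the start; "moment": the same for the moment, N m; "width": finger opening in m.
Only numpy, scipy, OpenCV 4.12 (cv2) and the standard library are available. Lean on these libraries where they do the work, as an engineer would, in place of code of your own. Each camera call takes 0.05 s, during which the arm holds its last target.

TASK

Pull the tilt-out stock bin open, lift every hexagonal pipe coupling off the hook stand and pick up any standing on the bench, and put them all into the bin; then push the bin fully shut again. Leave the flat round flange hanging on its hook, and do not disturb the cork sanding block on the bench.

Things in the scene. Friction and masses are not known exactly. Their poses are not given: they have to be found in the camera images.
- bin (a joint): opening angle of the tilt-out bin (rad): 0 shut, 0.85 fully tilted out (stop). Hinged along the bottom edge of its front: the front's top comes out towards the robot and down. Stiff hinge (about 0.4 N m), stays where it is left; 3 to 8 N at the handle moves it
- bin_hinge (a point): centre of the bin's hinge line, 20 mm above the bench, mid-plane of its front panel (12 mm thick). Bin axes, tilting with it: x into the cabinet, y along the hinge, z up the panel. Cabinet: 315 wide, 200 deep, 225 mm high, front flush with the hinge; a can and a jar (up to 100 mm high) stand on it, 85 mm or more behind its front edge
- bin_handle (a point): middle of the bin's bar handle: steel rod 12 mm thick, 130 mm long along the bin's y, axis 51 mm in front of the hinge plane (38 mm free gap to the panel) and 165 mm up the panel from the hinge; 185 mm above the bench when shut. Free from above
- bin_in (a point): middle of the bin's inside, (75, 0, 60) mm from bin_hinge in bin axes. Inside 135 mm deep (x), 276 wide (y); front panel 185 mm high, back wall 90, side walls sloping between. Shut, the cabinet's roof closes it; fully out, its mouth is free from above from 0 to 135 mm in front of the hinge line, the panel's top edge 140 mm above the bench
- hook1 (a point): top of hook 1's turned-up tip on the fixed steel hook stand, 222 mm above the bench. Stand axes: x along the hooks away from the robot, y along the cross-bar. Four hooks 105 mm apart, numbered from -y: level rods 12 mm thick, axis 22 mm below this point, 95 mm long from the cross-bar (its top at 210 mm, nothing above); tip turned up 16 mm
- hook2 (a point): top of hook 2's turned-up tip on the fixed steel hook stand, 222 mm above the bench. Stand axes: x along the hooks away from the robot, y along the cross-bar. Four hooks 105 mm apart, numbered from -y: level rods 12 mm thick, axis 22 mm below this point, 95 mm long from the cross-bar (its top at 210 mm, nothing above); tip turned up 16 mm
- hook3 (a point): top of hook 3's turned-up tip on the fixed steel hook stand, 222 mm above the bench. Stand axes: x along the hooks away from the robot, y along the cross-bar. Four hooks 105 mm apart, numbered from -y: level rods 12 mm thick, axis 22 mm below this point, 95 mm long from the cross-bar (its top at 210 mm, nothing above); tip turned up 16 mm
- hook4 (a point): top of hook 4's turned-up tip on the fixed steel hook stand, 222 mm above the bench. Stand axes: x along the hooks away from the robot, y along the cross-bar. Four hooks 105 mm apart, numbered from -y: level rods 12 mm thick, axis 22 mm below this point, 95 mm long from the cross-bar (its top at 210 mm, nothing above); tip turned up 16 mm
- c1_mid (a point): white hexagonal pipe coupling: plastic tube 62 mm long, 58 mm across flats, 67 mm across corners, bore 46 mm, 90 g; point at its centre. May be absent. Starts hanging by its bore on one of the hooks: bore along its own x, flats facing its own +y and -y; centre 18.5 mm below the rod's axis, 50 mm out from the cross-bar. Raised 25 to 30 mm it clears the hook's tip and draws off towards the robot
- c2_mid (a point): white hexagonal pipe coupling: plastic tube 62 mm long, 58 mm across flats, 67 mm across corners, bore 46 mm, 90 g; point at its centre. May be absent. Starts hanging by its bore on one of the hooks: bore along its own x, flats facing its own +y and -y; centre 18.5 mm below the rod's axis, 50 mm out from the cross-bar. Raised 25 to 30 mm it clears the hook's tip and draws off towards the robot
- c3_mid (a point): white hexagonal pipe coupling: plastic tube 62 mm long, 58 mm across flats, 67 mm across corners, bore 46 mm, 90 g; point at its centre. May be absent. Starts hanging by its bore on one of the hooks: bore along its own x, flats facing its own +y and -y; centre 18.5 mm below the rod's axis, 50 mm out from the cross-bar. Raised 25 to 30 mm it clears the hook's tip and draws off towards the robot
- c4_mid (a point): white hexagonal pipe coupling: plastic tube 62 mm long, 58 mm across flats, 67 mm across corners, bore 46 mm, 90 g; point at its centre. May be absent. Starts standing on end on the bench in front of the hook stand: bore along its own z (vertical), two of its flats facing its own +y and -y
- c5_mid (a point): white hexagonal pipe coupling: plastic tube 62 mm long, 58 mm across flats, 67 mm across corners, bore 46 mm, 90 g; point at its centre. May be absent. Starts standing on end on the bench in front of the hook stand: bore along its own z (vertical), two of its flats facing its own +y and -y
- flange_mid (a point): centre of a flat round white flange, 92 mm in diameter, 14 mm thick, same bore, hanging from one of the hooks like the couplings; to be left there
- pad: loose cork sanding block 100 x 60 x 28 mm lying on the bench between the stand and the bin, nearer the robot, origin at the centre of its underside; bystander
Mind the look-alikes: they are no part of the job. Leave any black or purple look-alike of the part that bears c4_mid alone.

How it is judged:
On the way, in this order (a step that is already met when the one before it is completed fails the run):
1. the bin is pulled well open (beyond 0.6 rad) (value of joint bin above 0.6 rad), for 0.2 s.
2. every coupling lies in the open bin (value of joint bin above 0.3 rad and x of c1_mid in the frame of bin_in between -0.075 and 0.075 m and y of c1_mid in the frame of bin_in between -0.14 and 0.14 m and z of c1_mid in the frame of bin_in between -0.06 and 0.115 m and x of c2_mid in the frame of bin_in between -0.075 and 0.075 m and y of c2_mid in the frame of bin_in between -0.14 and 0.14 m and z of c2_mid in the frame of bin_in between -0.06 and 0.115 m and x of c3_mid in the frame of bin_in between -0.075 and 0.075 m and y of c3_mid in the frame of bin_in between -0.14 and 0.14 m and z of c3_mid in the frame of bin_in between -0.06 and 0.115 m and x of c4_mid in the frame of bin_in between -0.075 and 0.075 m and y of c4_mid in the frame of bin_in between -0.14 and 0.14 m and z of c4_mid in the frame of bin_in between -0.06 and 0.115 m and x of c5_mid in the frame of bin_in between -0.075 and 0.075 m and y of c5_mid in the frame of bin_in between -0.14 and 0.14 m and z of c5_mid in the frame of bin_in between -0.06 and 0.115 m), for 0.2 s.
3. the bin is pushed shut (value of joint bin below 0.06 rad), for 0.2 s.
At the end, for the whole second after the job is handed in: Every coupling that is present lies at rest inside the bin (its centre within the bin's inside), the bin is shut to within 0.06 rad (about 9 mm at the handle), and the flange still hangs on its hook, within 50 mm of where it was (x of c1_mid in the frame of bin_in between -0.075 and 0.075 m and y of c1_mid in the frame of bin_in between -0.14 and 0.14 m and z of c1_mid in the frame of bin_in between -0.06 and 0.115 m and x of c2_mid in the frame of bin_in between -0.075 and 0.075 m and y of c2_mid in the frame of bin_in between -0.14 and 0.14 m and z of c2_mid in the frame of bin_in between -0.06 and 0.115 m and x of c3_mid in the frame of bin_in between -0.075 and 0.075 m and y of c3_mid in the frame of bin_in between -0.14 and 0.14 m and z of c3_mid in the frame of bin_in between -0.06 and 0.115 m and x of c4_mid in the frame of bin_in between -0.075 and 0.075 m and y of c4_mid in the frame of bin_in between -0.14 and 0.14 m and z of c4_mid in the frame of bin_in between -0.06 and 0.115 m and x of c5_mid in the frame of bin_in between -0.075 and 0.075 m and y of c5_mid in the frame of bin_in between -0.14 and 0.14 m and z of c5_mid in the frame of bin_in between -0.06 and 0.115 m and value of joint bin below 0.06 rad and distance of flange_mid from where it was at the start of the episode below 0.05 m and height (world z) of flange_mid above 0.15 m and linear speed of each of c1, c2, c3, c4, c5 below 0.05 m/s); the robot touches nothing.
It fails at once if the sanding block is knocked over or shifted by more than 50 mm (distance of pad from where it was at the start of the episode above 0.05 m or angle between pad's own z axis and vertical above 0.6 rad).
It fails at once if the flange is taken or knocked off its hook (height (world z) of flange_mid below 0.13 m).
Of c1, c2, c3, c4, c5 only 3 to 5 are there at a start; the rules pass over those that are not, and their reading is None.
At some moment in a run one of c4, c5 may be knocked a few centimetres aside while the robot is not near it.
It also fails if it takes over 210 s, if anything falls off the work surface, if the arm or the gripper's body presses on something with over 40 N, if the wrist force passes 120 N, or if a joint passes its speed limit or range.

## Working session

There is one attempt and no reset: what is moved stays moved. The work goes in short steps, Python scripts to look and compute and a tool call to move; the robot and the scene stay as the last step left them, time stands still between calls to the robot, and variables do not carry over. Pictures are saved under pics/ and viewed, and the job is handed in when it is done.

Besides the shell and the picture viewer there is one more tool, called after "Call:" as name(argument=value, ...) on one line, values as JSON. jog_arm: Moves the arm, as the interface text tells. Its arguments: {"type":"object","properties":{"plan":{"type":"array"},"force":{"type":"number"}},"required":["plan"]}

```bash
mkdir -p pics; ls; cat > h.py <<'E'
import numpy as np, cv2
from scipy.spatial.transform import Rotation as R
from workcell import env, capture, models
def save(n,img): cv2.imwrite('pics/'+n,cv2.cvtColor(img,cv2.COLOR_RGB2BGR))
def att(p):
    a=np.array(p['attitude'],float)
    return a if a.shape==(3,3) else R.from_rotvec(a).as_matrix()
def cloud(p):
    K=np.array(p['intrinsics']);z=p['range_z'];h,w=z.shape
    u,v=np.meshgrid(np.arange(w),np.arange(h))
    c=np.stack([(u-K[0,2])/K[0,0]*z,(v-K[1,2])/K[1,1]*z,z],-1)
    W=c@att(p).T+np.array(p['eye']); W[z<=0]=np.nan
    return W
E
python3 - <<'E'
from h import *
s=env.state();print(s)
for n in ['scene','top','wrist']:
    p=capture(n);print(n,p['eye'],np.array(p['attitude']).round(3).tolist(),np.array(p['intrinsics']).round(1).tolist())
    save(n+'0.png',p['frame']); np.savez('pics/%s0.npz'%n,W=cloud(p))
    W=cloud(p)
    for l in ['bin_handle','bin_hinge','bin_in','hook1','hook2','hook3','hook4','c1_mid','c4_mid','flange_mid','pad']:
        r=models.pinpoint(p,l)
        out=[]
        for d in r:
            if d['p']<.2: continue
            a,b=[int(round(x)) for x in d['centre']]
            out.append((round(d['p'],2),a,b,W[min(max(a,0),419),min(max(b,0),559)].round(3).tolist()))
        print(l,out)
E
```

```text
pics
{'time': 0.0, 'qpos': array([-1.12098974e+00,  2.38793854e-01, -1.42311005e-02,  1.31919875e+00,
       -1.97037475e-05,  1.57079374e+00]), 'joint_vel': array([-0.00120394, -0.0001619 , -0.00265885,  0.0009738 , -0.00177192,
       -0.00150899]), 'joint_efforts': array([ 2.76657745e-03, -5.38784945e+01,  3.46439409e+01,  1.82788563e-02,
        5.83037217e-05, -2.16655656e-05]), 'eef_pos': array([ 0.22819555, -0.47264012,  0.4040796 ]), 'eef_rot': array([ 1.97205432,  0.45263802, -1.97273726]), 'wrist_force': array([-0.1838529 , -0.13201253, -1.36693215]), 'moment': array([-0.01136904,  0.01298462, -0.0037216 ]), 'width': 0.0856611320247647}
scene [1.20011637 0.06792554 1.05317195] [-1.765, -1.957, 0.647] [[420.0, 0.0, 275.8], [0.0, 420.0, 207.9], [0.0, 0.0, 1.0]]
bin_handle [(0.67, 204, 200, [0.564, -0.192, 0.186])]
bin_hinge [(0.75, 200, 371, [0.535, 0.242, 0.223])]
bin_in []
hook1 [(0.94, 197, 288, [0.547, 0.035, 0.224]), (0.91, 203, 333, [0.392, 0.167, 0.015]), (0.84, 205, 413, [0.535, 0.347, 0.217]), (0.6, 199, 372, [0.35, 0.292, -0.002])]
hook2 [(0.94, 197, 288, [0.547, 0.
[... 1498 characters left out ...]
221]), (0.57, 203, 263, [0.539, 0.037, 0.217])]
hook4 [(0.91, 204, 224, [0.538, 0.138, 0.22]), (0.84, 209, 143, [0.528, 0.347, 0.221]), (0.68, 206, 184, [0.534, 0.241, 0.221]), (0.57, 203, 263, [0.539, 0.037, 0.217])]
c1_mid []
c4_mid [(0.78, 259, 216, [0.39, 0.185, -0.002]), (0.77, 282, 244, [0.32, 0.101, -0.003]), (0.71, 243, 245, [0.437, 0.096, -0.002]), (0.56, 210, 142, [0.543, 0.408, -0.001])]
flange_mid [(0.5, 193, 145, [0.57, 0.344, 0.214])]
pad []
wrist [ 0.2938626  -0.44088273  0.37352968] [2.441, -1.531, -0.23] [[347.0, 0.0, 278.2], [0.0, 347.0, 207.6], [0.0, 0.0, 1.0]]
bin_handle []
bin_hinge []
bin_in []
hook1 []
hook2 []
hook3 []
hook4 []
c1_mid []
c4_mid []
flange_mid []
pad []
```

View pics/scene0.png

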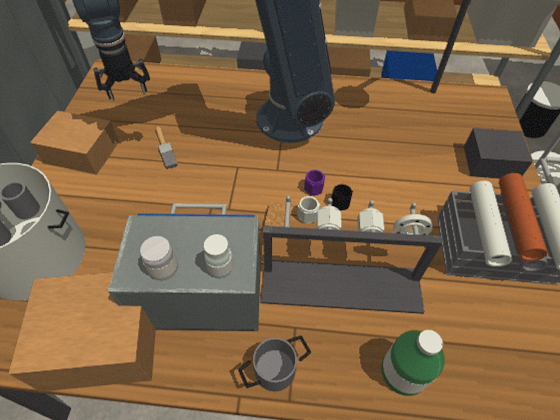

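View pics/top0.png

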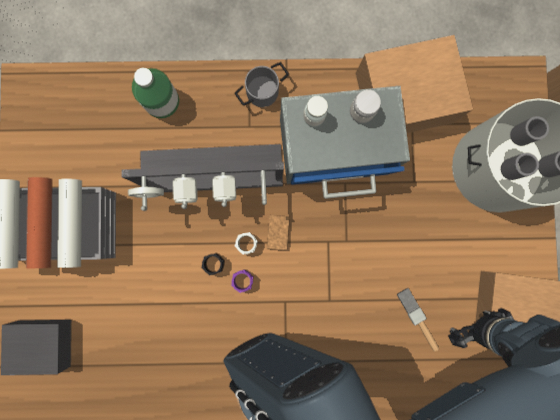

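View pics/wrist0.png

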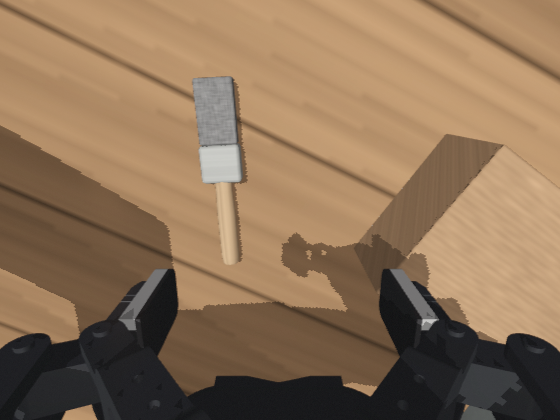

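The scene and top views agree on the following (top-view pixels, col,row):
- **Hooks:** the flange hangs on hook 4 (144,190). Couplings hang on hook 3 (184,190) and hook 2 (223,187). Hook 1 (264,187) is empty.
- **Standing rings:** white (246,243), black (213,264) and purple (242,280). Only the white one fits the description.
- **Others:** the pad is at (278,232) and the bin handle at (348,190).

Next I'll measure precisely and confirm in a crop.

```bash
python3 - <<'E'
from h import *
T=np.load('pics/top0.npz')['W'];S=np.load('pics/scene0.npz')['W']
img=cv2.imread('pics/top0.png'); cv2.imwrite('pics/crop0.png',cv2.resize(img[150:310,110:420],None,fx=2.5,fy=2.5,interpolation=cv2.INTER_CUBIC))
def pts(W,lo,hi):
    P=W.reshape(-1,3);P=P[np.isfinite(P).all(1)]
    return P[((P>lo)&(P<hi)).all(1)]
for n,W in (('T',T),('S',S)):
    P=pts(W,[.55,-.4,.215],[.95,0.02,.235]);r=cv2.minAreaRect(P[:,:2].astype(np.float32));print(n,'cab',r,cv2.boxPoints(r).round(3).tolist(),P[:,2].mean())
    P=pts(W,[.45,-.35,.165],[.62,0.0,.2]);print('handle',len(P),P.min(0),P.max(0),P.mean(0)); 
    Q=P[P[:,0]<P[:,0].min()+.02]
    # bar: farthest front
    ys=np.arange(-.26,-.1,.02)
    print([(round(y,2),*np.median(P[abs(P[:,1]-y)<.01],0).round(4)[[0,2]],P[abs(P[:,1]-y)<.01][:,0].min().round(4)) for y in ys if (abs(P[:,1]-y)<.01).any()])
    for y in (.037,.140,.243,.347):
        P=pts(W,[.48,y-.045,.2],[.66,y+.045,.235]);print('hook',y,len(P),P.min(0).round(4),P.max(0).round(4),np.median(P,0).round(4))
    P=pts(W,[.5,-.05,.195],[.7,.42,.216]);P=P[P[:,0]>.6]
    print('bar',len(P),[(round(y,2),np.median(P[abs(P[:,1]-y)<.015][:,0]).round(4)) for y in np.arange(0,.4,.05)])
    P=pts(W,[.38,.04,.055],[.5,.15,.07]);r=cv2.minAreaRect(P[:,:2].astype(np.float32));print('c',len(P),r,P.mean(0),(P.min(0)+P.max(0))/2,P.max(0)-P.min(0))
    P=pts(W,[.38,-.08,.02],[.56,.06,.035]);r=cv2.minAreaRect(P[:,:2].astype(np.float32));print('pad',r,cv2.boxPoints(r).round(3).tolist())
E
```

```text
T cab ((0.7305361032485962, -0.17193956673145294), (0.2023865282535553, 0.3365844786167145), 5.190006732940674) [[0.6150000095367432, -0.013000000268220901], [0.6449999809265137, -0.3490000069141388], [0.847000002861023, -0.33000001311302185], [0.8159999847412109, 0.004999999888241291]] 0.22481988307469425
handle 445 [ 0.55499233 -0.28878695  0.16619652] [ 0.61994697 -0.03330771  0.19994692] [ 0.5813606  -0.18313234  0.18545785]
[(np.float64(-0.26), np.float64(0.5909), np.float64(0.1866), np.float64(0.5668)), (np.float64(-0.24), np.float64(0.5701), np.float64(0.1834), np.float64(0.5644)), (np.float64(-0.22), np.float64(0.5694), np.float64(0.1838), np.float64(0.5621)), (np.float64(-0.2), np.float64(0.5674), np.float64(0.1845), np.float64(0.5599)), (np.float64(-0.18), np.float64(0.565), np.float64(0.1856), np.float64(0.5593)), (np.float64(-0.16), np.float64(0.5632), np.float64(0.1844), np.float64(0.557)), (np.float64(-0.14), np.float64(0.5658), np.float64(0.1853), np.float64(0.555)), (np.float64(-0.12), np.float64(0.5868), np.float64(0.1869), np.float64(0.5554))]
hook 0.037 421 [ 0.537
[... 2700 characters left out ...]
loat64(0.15), np.float64(0.6273)), (np.float64(0.2), np.float64(0.636)), (np.float64(0.25), np.float64(0.6252)), (np.float64(0.3), np.float64(0.6322)), (np.float64(0.35), np.float64(0.6282))]
c 135 ((0.4399201571941376, 0.09007691591978073), (0.05805112421512604, 0.060727063566446304), 72.4822998046875) [0.43938032 0.08945529 0.06052525] [0.43927703 0.09084475 0.06040107] [0.05997875 0.06223525 0.01074052]
pad ((0.46480658650398254, 0.011641163378953934), (0.08983135223388672, 0.08867919445037842), 84.80043029785156) [[0.4169999957084656, -0.028999999165534973], [0.5049999952316284, -0.03700000047683716], [0.5130000114440918, 0.052000001072883606], [0.42500001192092896, 0.05999999865889549]]
```

View pics/crop0.png

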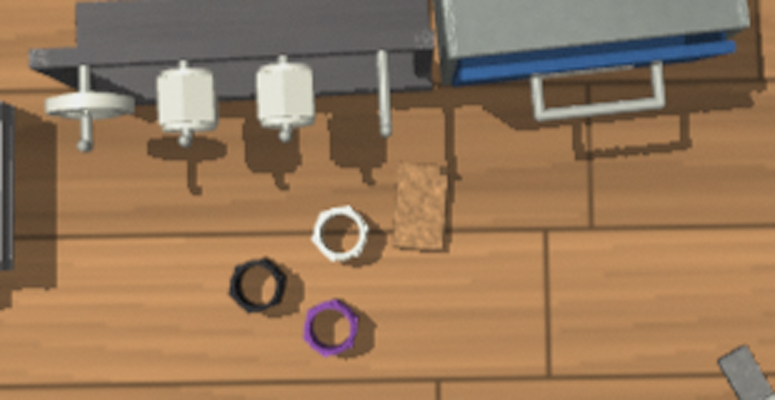

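The crop confirms that the white ring at crop (340,233) is the only standing target; the black (257,285) and purple (330,328) ones are look-alikes. Measured positions:
- **Handle:** (0.566, -0.193, 0.185), height as specified, and the bin is yawed +0.092.
- **Stand:** yawed +0.036.

Next I'll build a planning helper.

```bash
cat >> h.py <<'E'
def Rt(yaw,tilt=0.0):
    """tool down; tool y = world dir at angle yaw. tilt about bin y handled outside"""
    x=np.array([0,0,-1.]);y=np.array([np.cos(yaw),np.sin(yaw),0]);z=np.cross(x,y)
    return np.stack([x,y,z],1)
def rel(gp,Rtar,base=None):
    s=env.state()
    if base is None: p0=np.array(s['eef_pos']);R0=R.from_rotvec(s['eef_rot']).as_matrix()
    else: p0,R0=base
    tcp=np.array(gp)-.155*Rtar[:,0]
    d=R0.T@(tcp-p0)*1000; r=R.from_matrix(R0.T@Rtar).as_rotvec()
    print('shift',d.round(1).tolist(),'turn',r.round(3).tolist())
def st():
    s=env.state();R0=R.from_rotvec(s['eef_rot']).as_matrix()
    print('t',round(s['time'],2),'tcp',s['eef_pos'].round(4),'gp',(s['eef_pos']+.155*R0[:,0]).round(4),'tool y',R0[:,1].round(3),'w',round(s['width'],4),'F',s['wrist_force'].round(1),'q',s['qpos'].round(2))
YB=.0918; BX=np.array([np.cos(YB),np.sin(YB),0]);BY=np.array([-BX[1],BX[0],0])
HINGE=np.array([.617,-.188,.02]); YS=.036
E
python3 - <<'E'
from h import *
st()
for yaw in (YB,YB+np.pi): rel([.566,-.193,.290],Rt(yaw))
# cloud checks for hanging couplings
T=np.load('pics/top0.npz')['W'].reshape(-1,3);S=np.load('pics/scene0.npz')['W'].reshape(-1,3)
for y in(.14,.243,.347):
  for P in (T,S):
    P=P[np.isfinite(P).all(1)]
    m=(abs(P[:,1]-y)<.05)&(P[:,0]>.53)&(P[:,0]<.625)&(P[:,2]>.15)&(abs(P[:,1]-y)>.01)&(P[:,2]<.213)
    print(y,P[m].min(0),P[m].max(0))
E
```

```text
t 1.8 tcp [ 0.2282 -0.4728  0.4047] gp [ 0.2282 -0.4728  0.2497] tool y [ 0.435 -0.901 -0.   ] w 0.0855 F [-0.2  0.8 -0.4] q [-1.12  0.24 -0.01  1.32 -0.    1.57]
shift [-40.3, -105.1, -425.8] turn [-1.213, 0.0, 0.0]
shift [-40.3, -105.1, -425.8] turn [1.929, 0.0, -0.0]
0.14 [0.55263198 0.10891292 0.15602307] [0.62487895 0.18903528 0.21282206]
0.14 [0.55014119 0.09985646 0.15884444] [0.62465303 0.1885089  0.21259204]
0.243 [0.54872771 0.19516436 0.15837876] [0.62494464 0.29210321 0.21276308]
0.243 [0.54708276 0.19336293 0.16266006] [0.62489777 0.29105654 0.21287647]
0.347 [0.56565366 0.29745508 0.15034239] [0.62491114 0.39682111 0.21267544]
0.347 [0.56435863 0.29852975 0.15093491] [0.62474176 0.39672077 0.21288479]
```

Call:
jog_arm(plan=[[[-40,-105,-426],[-1.213,0,0],0.55],[[-40,-105,-426],[-1.213,0,0],0.55],[[-40,-105,-426],[-1.213,0,0],0.55],[[-40,-105,-426],[-1.213,0,0],0.55],[[-40,-105,-426],[-1.213,0,0],0.55],[[-40,-105,-426],[-1.213,0,0],0.55],[[-40,-105,-426],[-1.213,0,0],0.55],[[-40,-105,-426],[-1.213,0,0],0.55],[[-40,-105,-426],[-1.213,0,0],0.55],[[-40,-105,-426],[-1.213,0,0],0.55]], force=40)

```text
time: 2.63
eef_pos: [0.5492, -0.2064, 0.4428]
eef_rot: [1.136, 1.254, -1.136]
wrist_force: [1.0, -0.6, -0.2]
width: 0.047
```

```bash
python3 - <<'E'
from h import *
st(); rel([.566,-.193,.190],Rt(YB)); p=capture('wrist'); save('w1.png',p['frame'])
W=cloud(p);P=W.reshape(-1,3);m=np.isfinite(P).all(1);P=P[m]
m=(abs(P[:,2]-.187)<.006)&(P[:,0]<.58)&(P[:,0]>.5);print(m.sum(),P[m].min(0),P[m].max(0))
for y in np.arange(-.24,-.14,.02):
    Q=P[m&(abs(P[:,1]-y)<.01)]
    if len(Q): print(round(y,2),Q[:,0].min(),Q[:,0].max())
E
```

```text
t 2.63 tcp [ 0.5492 -0.2064  0.4428] gp [ 0.5492 -0.2064  0.2878] tool y [0.995 0.099 0.   ] w 0.047 F [ 1.  -0.6 -0.2] q [-0.36  0.34  0.23  1.46  0.    1.11]
shift [97.8, 18.0, -11.7] turn [0.007, 0.0, -0.0]
3937 [ 0.55235009 -0.26431294  0.18101551] [ 0.57998587 -0.122533    0.18874346]
-0.24 0.5614158018809582 0.5745287697225798
-0.22 0.5596363606517397 0.5725307291372241
-0.2 0.5580952049495895 0.5708532163073888
-0.18 0.5559852458707696 0.5689570476053264
-0.16 0.5540611526355702 0.5670514162072969
```

Call:
jog_arm(plan=[[[0,0,0],[0,0,0],0.55],[[0,0,0],[0,0,0],0.55]])

```text
time: 2.85
eef_pos: [0.5484, -0.2074, 0.4421]
eef_rot: [1.14, 1.253, -1.141]
wrist_force: [-0.2, -0.3, -0.8]
width: 0.0471
```

```bash
python3 - <<'E'
from h import *
st(); rel([.5645,-.193,.187],Rt(YB)); 
E
```

```text
t 2.85 tcp [ 0.5484 -0.2074  0.4421] gp [ 0.5482 -0.2074  0.2871] tool y [ 0.996  0.093 -0.001] w 0.0471 F [-0.2 -0.3 -0.8] q [-0.36  0.34  0.22  1.46 -0.    1.12]
shift [100.1, 17.5, -12.8] turn [0.001, -0.0, 0.001]
```

View pics/w1.png

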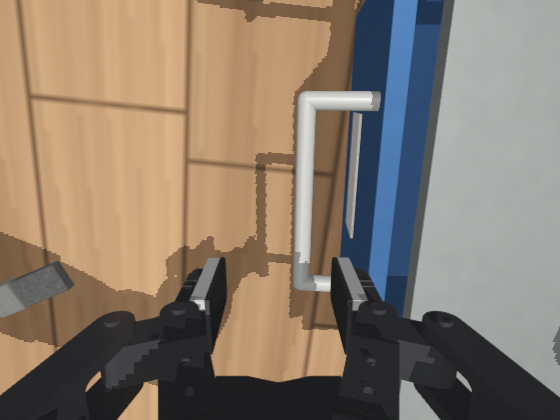

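The wrist view shows the bar at col ~305, between the open fingers, with its end at row 285. I'll align with it, descend and close.

Call:
jog_arm(plan=[[[0,17,-13],[0,0,0],0.5],[[30,17,-13],[0,0,0],0.5],[[60,17,-13],[0,0,0],0.5],[[90,17,-13],[0,0,0],0.5],[[100,17,-13],[0,0,0],0.5],[[100,17,-13],[0,0,0],0.5],[[100,17,-13],[0,0,0],0.0],[[100,17,-13],[0,0,0],0.0],[[100,17,-13],[0,0,0],0.0],[[100,17,-13],[0,0,0],0.0]], force=30)

```text
time: 3.68
eef_pos: [0.5641, -0.1941, 0.3446]
eef_rot: [1.142, 1.247, -1.14]
wrist_force: [-0.0, -1.5, 7.0]
width: 0.0107
```

Call:
jog_arm(plan=[[[0,0,0],[0,0,0],0.0],[[0,0,0],[0,0,0],0.0],[[0,0,0],[0,0,0],0.0],[[0,0,0],[0,0,0],0.0]])

```text
time: 4.02
eef_pos: [0.5641, -0.1941, 0.3447]
eef_rot: [1.142, 1.247, -1.14]
wrist_force: [-0.1, -1.7, 7.0]
width: 0.0104
```

```bash
python3 - <<'E'
from h import *
st()
# arc plan: from current grasp pose follow hinge rotation by th; tool rotates by f*th
s=env.state();p0=s['eef_pos'];R0=R.from_rotvec(s['eef_rot']).as_matrix()
g0=p0+.155*R0[:,0]
H=HINGE.copy()
r=g0-H; print('r bin',r@BX,r@BY,r[2])
for th in np.linspace(0,.85,11)[1:]:
    Q=R.from_rotvec(-BY*th).as_matrix()   # top toward -BX
    tl=min(th,.85)
    Q2=R.from_rotvec(-BY*tl*0.8).as_matrix()
    g=H+Q@r; Rn=Q2@R0; tcp=g-.155*Rn[:,0]
    print(round(th,3),g.round(3),(R0.T@(tcp-p0)*1000).round(0).tolist(),R.from_matrix(R0.T@Rn).as_rotvec().round(3).tolist())
E
```

```text
t 4.02 tcp [ 0.5641 -0.1941  0.3447] gp [ 0.5646 -0.1944  0.1897] tool y [0.996 0.092 0.003] w 0.0104 F [-0.1 -1.7  7. ] q [-0.33  0.38  0.04  1.23 -0.    1.15]
r bin -0.05272748878311972 -0.0015302686591163192 0.16966679526346368
0.085 [ 0.55  -0.196  0.185] [5.0, -25.0, -0.0] [0.0, 0.0, 0.068]
0.17 [ 0.537 -0.197  0.178] [13.0, -49.0, -0.0] [0.0, 0.0, 0.136]
0.255 [ 0.524 -0.198  0.171] [22.0, -73.0, -0.0] [0.0, 0.0, 0.204]
0.34 [ 0.511 -0.199  0.162] [33.0, -95.0, -0.0] [0.001, 0.0, 0.272]
0.425 [ 0.5   -0.2    0.153] [45.0, -117.0, -0.0] [0.001, 0.0, 0.34]
0.51 [ 0.489 -0.201  0.142] [60.0, -138.0, -0.0] [0.001, 0.0, 0.408]
0.595 [ 0.479 -0.202  0.131] [76.0, -157.0, -0.0] [0.001, 0.0, 0.476]
0.68 [ 0.47  -0.203  0.119] [93.0, -175.0, -0.0] [0.001, 0.0, 0.544]
0.765 [ 0.462 -0.204  0.106] [112.0, -192.0, -0.0] [0.001, 0.0, 0.612]
0.85 [ 0.456 -0.204  0.092] [131.0, -207.0, -0.0] [0.001, 0.0, 0.68]
```

Call:
jog_arm(plan=[[[2,-13,0],[0,0,0.034],0],[[5,-25,0],[0,0,0.068],0],[[9,-37,0],[0,0,0.102],0],[[13,-49,0],[0,0,0.136],0],[[17,-61,0],[0,0,0.17],0],[[22,-73,0],[0,0,0.204],0],[[27,-84,0],[0,0,0.238],0],[[33,-95,0],[0,0,0.272],0],[[39,-106,0],[0,0,0.306],0],[[45,-117,0],[0,0,0.34],0]])

```text
time: 4.85
eef_pos: [0.4497, -0.2046, 0.2978]
eef_rot: [1.297, 1.004, -0.877]
wrist_force: [28.5, 1.9, -25.6]
width: 0.0105
```

```bash
python3 - <<'E'
from h import *
st()
s=env.state();p0=s['eef_pos'];R0=R.from_rotvec(s['eef_rot']).as_matrix()
g0=p0+.155*R0[:,0]
r=g0-HINGE; print('r bin',r@BX,r@BY,r[2],np.hypot(r@BX,r[2]), 'th',np.arctan2(-(r@BX),r[2])-.3)
for th in np.linspace(0,.44,11)[1:]:
    Q=R.from_rotvec(-BY*th).as_matrix()
    Q2=R.from_rotvec(-BY*th*0.8).as_matrix()
    g=HINGE+Q@r; Rn=Q2@R0; tcp=g-.155*Rn[:,0]
    print(round(th,3),g.round(3),(R0.T@(tcp-p0)*1000).round(0).tolist(),R.from_matrix(R0.T@Rn).as_rotvec().round(3).tolist())
E
```

```text
t 4.85 tcp [ 0.4497 -0.2046  0.2978] gp [ 0.5024 -0.1996  0.1521] tool y [0.936 0.089 0.341] w 0.0105 F [ 28.5   1.9 -25.6] q [-0.48  0.13 -0.48  0.66  0.19  1.03]
r bin -0.11519872210697886 -0.0010677063008569156 0.13213697862581977 0.17530238645107285 th 0.4170220610289191
0.044 [ 0.497 -0.2    0.147] [3.0, -13.0, -0.0] [-0.0, -0.0, 0.035]
0.088 [ 0.491 -0.201  0.142] [7.0, -25.0, -0.0] [-0.0, -0.0, 0.07]
0.132 [ 0.486 -0.201  0.136] [11.0, -37.0, -0.0] [-0.0, -0.0, 0.106]
0.176 [ 0.481 -0.202  0.13 ] [15.0, -49.0, -0.0] [-0.0, -0.0, 0.141]
0.22 [ 0.476 -0.202  0.124] [20.0, -61.0, -0.0] [-0.0, -0.0, 0.176]
0.264 [ 0.472 -0.202  0.117] [26.0, -73.0, -0.0] [-0.0, -0.001, 0.211]
0.308 [ 0.468 -0.203  0.111] [32.0, -84.0, -0.0] [-0.0, -0.001, 0.246]
0.352 [ 0.464 -0.203  0.104] [38.0, -96.0, -0.0] [-0.0, -0.001, 0.282]
0.396 [ 0.461 -0.203  0.097] [45.0, -106.0, -0.0] [-0.0, -0.001, 0.317]
0.44 [ 0.457 -0.204  0.09 ] [52.0, -117.0, -0.0] [-0.0, -0.001, 0.352]
```

Call:
jog_arm(plan=[[[6,-11,0],[0,0,0.035],0],[[10,-23,0],[0,0,0.07],0],[[14,-36,0],[0,0,0.106],0],[[18,-48,0],[0,0,0.141],0],[[23,-60,0],[0,0,0.176],0],[[29,-72,0],[0,0,0.211],0],[[35,-83,0],[0,0,0.246],0],[[41,-94,0],[0,0,0.282],0],[[46,-103,0],[0,0,0.31],0],[[46,-103,0],[0,0,0.31],0]])

```text
time: 5.68
eef_pos: [0.3695, -0.2127, 0.2233]
eef_rot: [1.406, 0.771, -0.631]
wrist_force: [28.9, 13.5, 2.5]
width: 0.0099
```

```bash
python3 - <<'E'
from h import *
st()
s=env.state();p0=s['eef_pos'];R0=R.from_rotvec(s['eef_rot']).as_matrix()
r=p0+.155*R0[:,0]-HINGE; print('r bin',r@BX,r@BY,r[2],np.hypot(r@BX,r[2]), 'th',np.arctan2(-(r@BX),r[2])-.3)
p=capture('scene');save('s2.png',p['frame'])
E
```

```text
t 5.68 tcp [ 0.3695 -0.2127  0.2233] gp [ 0.4648 -0.2036  0.1014] tool y [0.782 0.079 0.618] w 0.0099 F [28.9 13.5  2.5] q [-0.65  0.09 -0.89  0.06  0.43  0.93]
r bin -0.15296559456941541 -0.0016159159231395551 0.08142903278036626 0.17328923942795968 th 0.7816160981395139
```

View pics/s2.png

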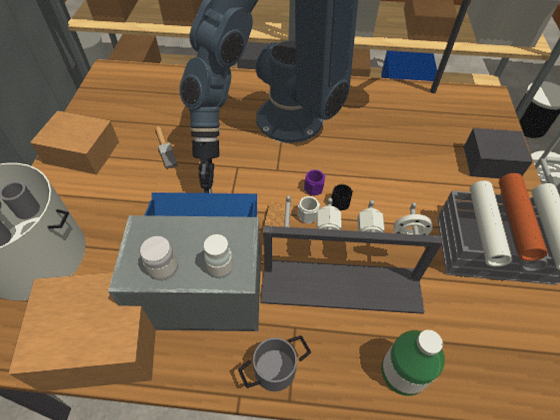

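The bin is open to about 0.78 rad; its blue inside shows at (205,205). I'll release the handle and back off along the tool axis.

Call:
jog_arm(plan=[[[0,2,0],[0,0,0],0.45],[[0,2,0],[0,0,0],0.45],[[0,2,0],[0,0,0],0.45],[[0,2,0],[0,0,0],0.45],[[-20,2,0],[0,0,0],0.45],[[-45,2,0],[0,0,0],0.45],[[-75,2,0],[0,0,0],0.45],[[-110,2,0],[0,0,0],0.45],[[-110,2,0],[0,0,0],0.45]])

```text
time: 6.48
eef_pos: [0.2993, -0.2181, 0.3124]
eef_rot: [1.405, 0.776, -0.647]
wrist_force: [1.2, 0.2, 0.6]
width: 0.0384
```

```bash
python3 - <<'E'
from h import *
st()
p=capture('top');save('t3.png',p['frame']);W=cloud(p);P=W.reshape(-1,3);P=P[np.isfinite(P).all(1)]
L=(P-HINGE);bx=L@BX;by=L@BY
m=(abs(by)<.13)&(bx<.02)&(bx>-.22)&(P[:,2]>.05)
Z=P[m];b=bx[m]
# panel top edge
for y0 in (-.1,-.05,0.05,.1):
    k=abs(by[m]-y0)<.02
    i=np.argsort(-Z[k,2])[:15];print(y0,'edge z',Z[k][i,2].mean(),'x',b[k][i].mean())
def c(P,lo,hi): return P[((P>lo)&(P<hi)).all(1)]
r=models.pinpoint(p,'c4_mid');print([(d['p'],d['centre']) for d in r])
Q=c(P,[.35,.03,.055],[.5,.16,.07]);print('c',len(Q),(Q.min(0)+Q.max(0))/2)
E
```

```text
t 6.48 tcp [ 0.2993 -0.2181  0.3124] gp [ 0.393  -0.2099  0.1892] tool y [0.791 0.074 0.607] w 0.0384 F [1.2 0.2 0.6] q [-0.8  -0.14 -0.78  0.47  0.49  0.79]
-0.1 edge z 0.22674837454257027 x 0.016179221551707174
-0.05 edge z 0.22688135320952796 x 0.016187091940441215
0.05 edge z 0.22776312147811725 x 0.016732541964768127
0.1 edge z 0.22686811886604705 x 0.016929934266463317
[(0.77, [279.6, 243.5]), (0.69, [246.5, 245.8]), (0.56, [262.1, 215.7])]
c 150 [0.40945782 0.09201964 0.06219279]
```

View pics/t3.png

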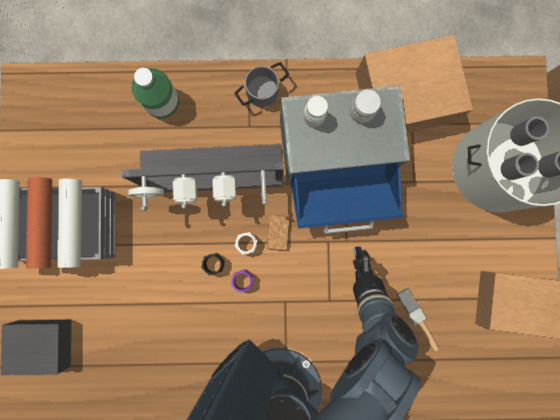

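```bash
python3 - <<'E'
from h import *
for a in (np.pi/2,-np.pi/2):
    rel([.40,-.10,.30],Rt(YS+a)); rel([.584,.1395,.285],Rt(YS+a))
W=cloud(capture('top'));P=W.reshape(-1,3);P=P[np.isfinite(P).all(1)]
L=(P-HINGE);bx=L@BX;by=L@BY
for y0 in (-.1,-.05,.08,.11):
  print(y0,[ (round(x,2),P[(abs(by-y0)<.015)&(abs(bx-x)<.005)][:,2].max().round(3)) for x in np.arange(-.16,0.03,.01)])
E
```

```text
shift [-49.3, 175.4, -108.6] turn [-1.457, 0.495, -0.518]
shift [86.5, 329.5, -330.6] turn [-1.457, 0.495, -0.518]
shift [-49.3, 175.4, -108.6] turn [1.562, -0.526, -0.502]
shift [86.5, 329.5, -330.6] turn [1.562, -0.526, -0.502]
-0.1 [(np.float64(-0.16), np.float64(0.007)), (np.float64(-0.15), np.float64(0.008)), (np.float64(-0.14), np.float64(0.004)), (np.float64(-0.13), np.float64(0.146)), (np.float64(-0.12), np.float64(0.15)), (np.float64(-0.11), np.float64(0.145)), (np.float64(-0.1), np.float64(0.135)), (np.float64(-0.09), np.float64(0.125)), (np.float64(-0.08), np.float64(0.116)), (np.float64(-0.07), np.float64(0.109)), (np.float64(-0.06), np.float64(0.098)), (np.float64(-0.05), np.float64(0.091)), (np.float64(-0.04), np.float64(0.083)), (np.float64(-0.03), np.float64(0.072)), (np.float64(-0.02), np.float64(0.067)), (np.float64(-0.01), np.float64(0.058)), (np.float64(0.0), np.float64(0.048)), (np.float64(0.01), np.float64(0.227)), (np.float64(0.02), np.float64(0.229))]
-0.05 [(np.float64(-0.16), np.float64(0.006)), (np.float64(-0.15), np.float64(0.099)), (np.float64(-0.14), np.
[... 1467 characters left out ...]
0.15), np.float64(0.008)), (np.float64(-0.14), np.float64(0.007)), (np.float64(-0.13), np.float64(0.146)), (np.float64(-0.12), np.float64(0.152)), (np.float64(-0.11), np.float64(0.144)), (np.float64(-0.1), np.float64(0.134)), (np.float64(-0.09), np.float64(0.128)), (np.float64(-0.08), np.float64(0.118)), (np.float64(-0.07), np.float64(0.108)), (np.float64(-0.06), np.float64(0.099)), (np.float64(-0.05), np.float64(0.092)), (np.float64(-0.04), np.float64(0.081)), (np.float64(-0.03), np.float64(0.076)), (np.float64(-0.02), np.float64(0.068)), (np.float64(-0.01), np.float64(0.057)), (np.float64(0.0), np.float64(0.05)), (np.float64(0.01), np.float64(0.227)), (np.float64(0.02), np.float64(0.229))]
```

Call:
jog_arm(plan=[[[-49,175,-109],[-1.457,0.495,-0.518],0.8],[[-49,175,-109],[-1.457,0.495,-0.518],0.8],[[-49,175,-109],[-1.457,0.495,-0.518],0.8],[[-49,175,-109],[-1.457,0.495,-0.518],0.8],[[-49,175,-109],[-1.457,0.495,-0.518],0.8],[[-49,175,-109],[-1.457,0.495,-0.518],0.8],[[-20,205,-155],[-1.457,0.495,-0.518],0.8],[[10,240,-205],[-1.457,0.495,-0.518],0.8],[[35,270,-245],[-1.457,0.495,-0.518],0.8],[[50,290,-270],[-1.457,0.495,-0.518],0.8]])

```text
time: 7.47
eef_pos: [0.5034, 0.0347, 0.4436]
eef_rot: [0.32, 1.451, -0.132]
wrist_force: [1.6, -0.4, 1.0]
width: 0.0683
```

Call:
jog_arm(plan=[[[0,0,0],[0,0,0],0.8],[[0,0,0],[0,0,0],0.8]])

```text
time: 7.63
eef_pos: [0.504, 0.0349, 0.4423]
eef_rot: [0.322, 1.453, -0.132]
wrist_force: [-0.1, -0.6, -0.2]
width: 0.0688
```

```bash
python3 - <<'E'
from h import *
st(); rel([.584,.1395,.275],Rt(YS+np.pi/2))
E
```

```text
t 7.63 tcp [0.504  0.0349 0.4423] gp [0.5226 0.0513 0.2893] tool y [0.282 0.95  0.136] w 0.0688 F [-0.1 -0.6 -0.2] q [ 0.04  0.14 -0.06  1.25  0.1   0.34]
shift [32.8, 120.2, 44.3] turn [-0.33, 0.106, -0.121]
```

Call:
jog_arm(plan=[[[8,30,11],[-0.1,0.03,-0.04],0.8],[[16,60,22],[-0.2,0.06,-0.08],0.8],[[24,90,33],[-0.33,0.106,-0.121],0.8],[[33,120,44],[-0.33,0.106,-0.121],0.8],[[33,120,44],[-0.33,0.106,-0.121],0.8],[[33,120,44],[-0.33,0.106,-0.121],0.8],[[33,120,44],[-0.33,0.106,-0.121],0.8]])

```text
time: 8.22
eef_pos: [0.5819, 0.1358, 0.4325]
eef_rot: [-0.024, 1.567, 0.024]
wrist_force: [-0.2, -0.2, -0.0]
width: 0.0684
```

```bash
python3 - <<'E'
from h import *
st(); rel([.584,.1395,.183],Rt(YS+np.pi/2)); p=capture('wrist'); save('w4.png',p['frame'])
P=cloud(p).reshape(-1,3);P=P[np.isfinite(P).all(1)]
for z in (.214,.205,.2):
  for sl in ((.555,.57),(.57,.585),(.585,.6),(.6,.615)):
    m=(abs(P[:,1]-.14)<.05)&(P[:,0]>sl[0])&(P[:,0]<sl[1])&(abs(P[:,2]-z)<.003);Q=P[m]
    if len(Q)>5:print(z,sl,len(Q),Q[:,1].min(),Q[:,1].max())
E
```

```text
t 8.22 tcp [0.5819 0.1358 0.4325] gp [0.5825 0.1358 0.2775] tool y [-0.03  1.   -0.  ] w 0.0684 F [-0.2 -0.2 -0. ] q [ 0.23  0.36  0.23  1.44 -0.    0.2 ]
shift [94.5, 3.6, 1.8] turn [-0.006, 0.004, 0.0]
0.214 (0.555, 0.57) 507 0.13175865951577964 0.1491983486113839
0.214 (0.57, 0.585) 522 0.1327700902820968 0.1493938070675821
0.214 (0.585, 0.6) 500 0.1329618016708168 0.1495490734813686
0.214 (0.6, 0.615) 222 0.13271576371748084 0.14986423878638597
0.205 (0.555, 0.57) 843 0.11726137489345395 0.16435310814568654
0.205 (0.57, 0.585) 764 0.11735831164356096 0.16457454729333887
0.205 (0.585, 0.6) 718 0.11802712376839292 0.1652557421247005
0.205 (0.6, 0.615) 540 0.11874939842355076 0.1650587571070654
0.2 (0.555, 0.57) 639 0.1114428694950346 0.16955283138244664
0.2 (0.57, 0.585) 623 0.11196268031085982 0.170012892473306
0.2 (0.585, 0.6) 575 0.1126333632635208 0.17060469298806666
0.2 (0.6, 0.615) 351 0.11329407298416726 0.17072596123730338
```

View pics/w4.png

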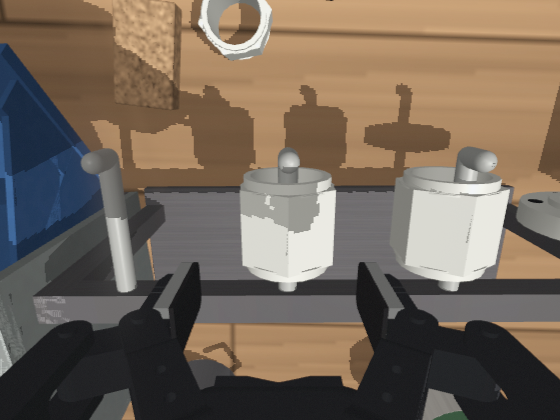

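The wrist view shows the hook-2 coupling at col 288, centred between the fingers, at y≈0.141. I'll descend, grip and lift.

Call:
jog_arm(plan=[[[20,5,2],[0,0,0],0.8],[[45,5,2],[0,0,0],0.8],[[70,5,2],[0,0,0],0.8],[[90,5,2],[0,0,0],0.8],[[95,5,2],[0,0,0],0.8],[[95,5,2],[0,0,0],0.8],[[95,5,2],[0,0,0],0.4],[[95,5,2],[0,0,0],0.4],[[95,5,2],[0,0,0],0.4],[[95,5,2],[0,0,0],0.4]], force=40)

```text
time: 9.1
eef_pos: [0.5848, 0.1415, 0.3399]
eef_rot: [-0.024, 1.563, 0.025]
wrist_force: [-0.1, -0.5, 5.9]
width: 0.0574
```

```bash
python3 - <<'E'
from h import *
st()
E
```

```text
t 9.1 tcp [0.5848 0.1415 0.3399] gp [0.586  0.1416 0.1849] tool y [-0.032  1.     0.001] w 0.0574 F [-0.1 -0.5  5.9] q [ 0.24  0.39  0.04  1.21 -0.    0.21]
```

Call:
jog_arm(plan=[[[-9,0,0],[0,0,0],0.4],[[-18,0,0],[0,0,0],0.4],[[-28,0,0],[0,0,0],0.4],[[-28,0,0],[0,0,0],0.4],[[-28,0,-20],[0,0,0],0.4],[[-28,0,-45],[0,0,0],0.4],[[-28,0,-70],[0,0,0],0.4],[[-28,0,-95],[0,0,0],0.4],[[-28,0,-115],[0,0,0],0.4],[[-28,0,-115],[0,0,0],0.4]])

```text
time: 9.93
eef_pos: [0.4662, 0.1376, 0.3663]
eef_rot: [-0.025, 1.567, 0.026]
wrist_force: [0.8, 0.4, -0.9]
width: 0.0573
```

```bash
python3 - <<'E'
from h import *
st()
g=HINGE-.047*BX-.078*BY;print(g)
rel([.47,.13,.31],Rt(YS+np.pi/2))
rel([g[0],g[1],.30],Rt(YB+np.pi/2))
p=capture('wrist');save('w5.png',p['frame'])
E
```

```text
t 9.93 tcp [0.4662 0.1376 0.3663] gp [0.4668 0.1377 0.2113] tool y [-0.032  0.999  0.   ] w 0.0573 F [ 0.8  0.4 -0.9] q [ 0.29  0.19 -0.18  1.2  -0.    0.25]
[ 0.57734825 -0.26998011  0.02      ]
shift [-98.7, -7.7, 3.9] turn [-0.004, 0.004, -0.0]
shift [-88.4, -411.0, 98.2] turn [-0.059, 0.004, -0.0]
```

View pics/w5.png

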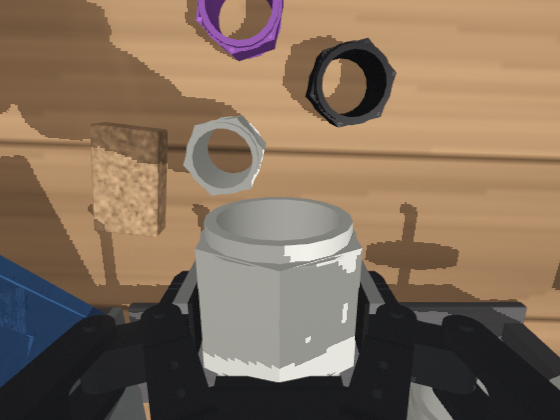

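The coupling is held, at (280,290) in the wrist view. I'll carry it to above the bin's far end.

Call:
jog_arm(plan=[[[-40,-5,0],[0,0,0],0.4],[[-80,-15,0],[0,0,0],0.4],[[-88,-55,10],[-0.06,0,0],0.4],[[-88,-95,20],[-0.06,0,0],0.4],[[-88,-135,30],[-0.06,0,0],0.4],[[-88,-175,40],[-0.06,0,0],0.4],[[-88,-215,50],[-0.06,0,0],0.4],[[-88,-255,60],[-0.06,0,0],0.4],[[-88,-295,70],[-0.06,0,0],0.4],[[-88,-335,80],[-0.06,0,0],0.4]])

```text
time: 10.82
eef_pos: [0.5605, -0.1971, 0.4542]
eef_rot: [-0.072, 1.563, 0.072]
wrist_force: [0.9, 1.2, -0.2]
width: 0.0572
```

Call:
jog_arm(plan=[[[0,-40,9],[0,0,0],0.4],[[0,-76,18],[0,0,0],0.4],[[0,-76,18],[0,0,0],0.4],[[0,-76,18],[0,0,0],0.4]])

```text
time: 11.15
eef_pos: [0.5855, -0.2711, 0.4527]
eef_rot: [-0.069, 1.566, 0.07]
wrist_force: [-0.6, -0.1, -0.9]
width: 0.0573
```

```bash
python3 - <<'E'
from h import *
st()
g=HINGE-.047*BX-.078*BY
rel([g[0],g[1],.155],Rt(YB+np.pi/2))
p=capture('wrist');save('w6.png',p['frame'])
E
```

```text
t 11.15 tcp [ 0.5855 -0.2711  0.4527] gp [ 0.5861 -0.271   0.2977] tool y [-0.089  0.996  0.001] w 0.0573 F [-0.6 -0.1 -0.9] q [-0.43  0.45  0.42  1.54  0.   -0.52]
shift [142.6, 1.8, -8.6] turn [-0.003, 0.004, -0.001]
```

View pics/w6.png

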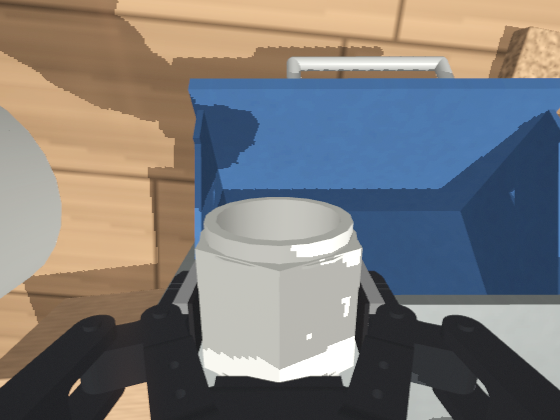

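Call:
jog_arm(plan=[[[20,8,-11],[0,0,0],0.4],[[50,8,-11],[0,0,0],0.4],[[80,8,-11],[0,0,0],0.4],[[110,8,-11],[0,0,0],0.4],[[130,8,-11],[0,0,0],0.4],[[140,8,-11],[0,0,0],0.4],[[140,8,-11],[0,0,0],0.4]])

```text
time: 11.78
eef_pos: [0.5731, -0.2602, 0.3125]
eef_rot: [-0.072, 1.567, 0.074]
wrist_force: [-0.4, 0.7, -0.9]
width: 0.0576
```

```bash
python3 - <<'E'
from h import *
st()
E
```

```text
t 11.78 tcp [ 0.5731 -0.2602  0.3125] gp [ 0.5735 -0.2599  0.1575] tool y [-0.093  0.996  0.002] w 0.0576 F [-0.4  0.7 -0.9] q [-0.43  0.46  0.07  1.19  0.   -0.52]
```

No contact. I'll release, back up, and look.

Call:
jog_arm(plan=[[[0,0,0],[0,0,0],0.82],[[0,0,0],[0,0,0],0.82],[[0,0,0],[0,0,0],0.82],[[0,0,0],[0,0,0],0.82],[[-30,0,0],[0,0,0],0.82],[[-70,0,0],[0,0,0],0.82],[[-110,0,0],[0,0,0],0.82],[[-140,0,0],[0,0,0],0.82],[[-140,40,-10],[0,0,0],0.82],[[-140,80,-20],[0,0,0],0.82]])

```text
time: 12.62
eef_pos: [0.5463, -0.1845, 0.4569]
eef_rot: [-0.071, 1.558, 0.068]
wrist_force: [1.2, 1.1, -0.5]
width: 0.0701
```

```bash
python3 - <<'E'
from h import *
st()
p=capture('wrist');save('w7.png',p['frame'])
rel([.48,.15,.31],Rt(YS+np.pi/2))
rel([.58,.243,.285],Rt(YS+np.pi/2))
E
```

```text
t 12.62 tcp [ 0.5463 -0.1845  0.4569] gp [ 0.548  -0.1848  0.3019] tool y [-0.089  0.996 -0.003] w 0.0701 F [ 1.2  1.1 -0.5] q [-0.33  0.31  0.22  1.47  0.   -0.41]
shift [-8.2, 332.5, -32.3] turn [0.056, 0.007, -0.002]
shift [17.7, 415.8, 75.6] turn [0.056, 0.007, -0.002]
```

View pics/w7.png

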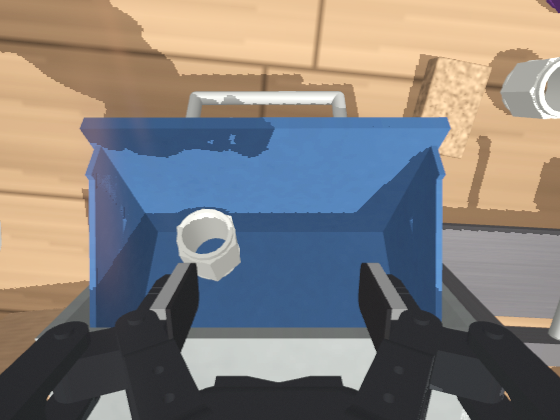

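The first coupling lies in the bin at (208,243). Next is hook 3.

Call:
jog_arm(plan=[[[-5,40,0],[0,0,0],0.8],[[-5,80,0],[0,0,0],0.8],[[-5,120,5],[0.056,0,0],0.8],[[-5,160,10],[0.056,0,0],0.8],[[-5,200,20],[0.056,0,0],0.8],[[-5,240,30],[0.056,0,0],0.8],[[-5,280,40],[0.056,0,0],0.8],[[0,320,50],[0.056,0.007,0],0.8],[[5,360,62],[0.056,0.007,0],0.8],[[10,400,72],[0.056,0.007,0],0.8]])

```text
time: 13.5
eef_pos: [0.5806, 0.2231, 0.4453]
eef_rot: [-0.028, 1.571, 0.029]
wrist_force: [1.9, 0.1, 0.1]
width: 0.0681
```

Call:
jog_arm(plan=[[[8,14,3],[0,0,0],0.8],[[8,14,3],[0,0,0],0.8],[[8,14,3],[0,0,0],0.8]])

```text
time: 13.75
eef_pos: [0.5829, 0.2356, 0.4361]
eef_rot: [-0.03, 1.573, 0.029]
wrist_force: [0.2, -0.5, -0.4]
width: 0.0685
```

```bash
python3 - <<'E'
from h import *
st(); p=capture('wrist'); save('w8.png',p['frame'])
P=cloud(p).reshape(-1,3);P=P[np.isfinite(P).all(1)]
for z in (.205,.2):
  for sl in ((.555,.57),(.57,.585),(.585,.6)):
    m=(abs(P[:,1]-.243)<.048)&(P[:,0]>sl[0])&(P[:,0]<sl[1])&(abs(P[:,2]-z)<.003);Q=P[m]
    if len(Q)>5:print(z,sl,len(Q),Q[:,1].min(),Q[:,1].max(),(Q[:,1].min()+Q[:,1].max())/2)
m=(abs(P[:,1]-.243)<.03)&(abs(P[:,1]-.243)>.012)&(P[:,2]>.195)&(P[:,2]<.207)&(P[:,0]<.62)
print(P[m].min(0),P[m].max(0))
rel([.581,.2445,.184],Rt(YS+np.pi/2))
E
```

```text
t 13.75 tcp [0.5829 0.2356 0.4361] gp [0.5825 0.2355 0.2811] tool y [-0.037  0.999 -0.001] w 0.0685 F [ 0.2 -0.5 -0.4] q [0.38 0.42 0.33 1.49 0.   0.35]
0.205 (0.555, 0.57) 778 0.22146229270769163 0.26964287600759757 0.2455525843576446
0.205 (0.57, 0.585) 738 0.2214891649735547 0.2694314959443613 0.245460330458958
0.205 (0.585, 0.6) 702 0.22240544330417056 0.26994510710950254 0.24617527520683655
0.2 (0.555, 0.57) 625 0.21662389474145982 0.2745402685860158 0.24558208166373782
0.2 (0.57, 0.585) 594 0.21681123925758017 0.27507910569371213 0.24594517247564615
0.2 (0.585, 0.6) 537 0.21769573371606488 0.27572535820974386 0.24671054596290437
[0.54630724 0.21302621 0.19500041] [0.61998366 0.27299634 0.2069993 ]
shift [97.7, 10.0, -1.4] turn [0.0, -0.002, 0.0]
```

View pics/w8.png

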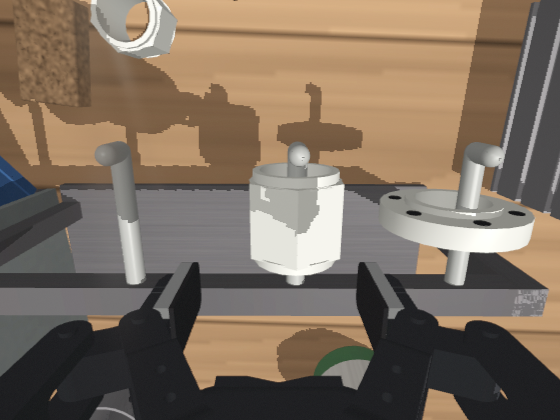

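The hook-3 coupling is at col 296 and the flange at col 455. I'll narrow the opening slightly to stay clear of the flange, then descend.

Call:
jog_arm(plan=[[[20,10,0],[0,0,0],0.77],[[45,10,0],[0,0,0],0.77],[[70,10,0],[0,0,0],0.77],[[90,10,0],[0,0,0],0.77],[[97,10,0],[0,0,0],0.77],[[97,10,0],[0,0,0],0.77],[[97,10,0],[0,0,0],0.4],[[97,10,0],[0,0,0],0.4],[[97,10,0],[0,0,0],0.4],[[97,10,0],[0,0,0],0.4]])

```text
time: 14.63
eef_pos: [0.5828, 0.245, 0.3406]
eef_rot: [-0.027, 1.571, 0.028]
wrist_force: [0.3, 0.6, -1.8]
width: 0.0576
```

```bash
python3 - <<'E'
from h import *
st()
E
```

```text
t 14.63 tcp [0.5828 0.245  0.3406] gp [0.5828 0.2451 0.1856] tool y [-0.036  0.999  0.001] w 0.0576 F [ 0.3  0.6 -1.8] q [0.4  0.45 0.13 1.26 0.   0.36]
```

Call:
jog_arm(plan=[[[-9,0,0],[0,0,0],0.4],[[-18,0,0],[0,0,0],0.4],[[-28,0,0],[0,0,0],0.4],[[-28,0,0],[0,0,0],0.4],[[-28,0,-20],[0,0,0],0.4],[[-28,0,-45],[0,0,0],0.4],[[-28,0,-70],[0,0,0],0.4],[[-28,0,-95],[0,0,0],0.4],[[-28,0,-115],[0,0,0],0.4],[[-28,0,-115],[0,0,0],0.4]])

```text
time: 15.47
eef_pos: [0.4646, 0.2407, 0.3684]
eef_rot: [-0.029, 1.574, 0.029]
wrist_force: [1.8, 0.0, -0.9]
width: 0.0575
```

```bash
python3 - <<'E'
from h import *
st()
g=HINGE-.05*BX+.005*BY;print(g)
rel([g[0],g[1],.30],Rt(YB+np.pi/2))
p=capture('wrist');save('w9.png',p['frame'])
E
```

```text
t 15.47 tcp [0.4646 0.2407 0.3684] gp [0.4641 0.2406 0.2134] tool y [-0.037  0.999  0.   ] w 0.0575 F [ 1.8  0.  -0.9] q [ 0.48  0.25 -0.09  1.23  0.    0.44]
[ 0.56675218 -0.18760461  0.02      ]
shift [-86.8, -431.7, 86.1] turn [-0.055, -0.003, -0.0]
```

View pics/w9.png

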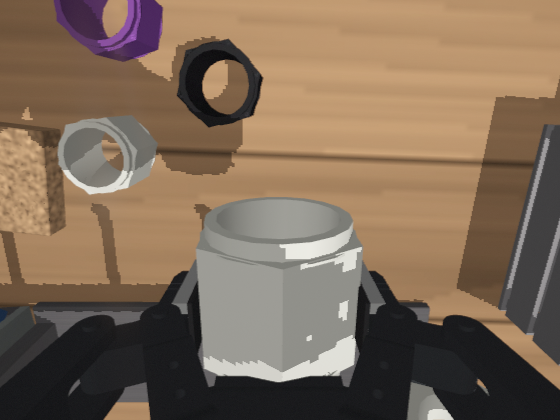

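The second coupling is held, at (280,290). I'll carry it to the middle of the bin.

Call:
jog_arm(plan=[[[-40,-5,0],[0,0,0],0.4],[[-80,-15,0],[0,0,0],0.4],[[-87,-55,8],[-0.055,0,0],0.4],[[-87,-95,16],[-0.055,0,0],0.4],[[-87,-135,24],[-0.055,0,0],0.4],[[-87,-175,32],[-0.055,0,0],0.4],[[-87,-215,40],[-0.055,0,0],0.4],[[-87,-255,50],[-0.055,0,0],0.4],[[-87,-295,58],[-0.055,0,0],0.4],[[-87,-335,66],[-0.055,0,0],0.4]])

```text
time: 16.35
eef_pos: [0.5467, -0.094, 0.4548]
eef_rot: [-0.071, 1.57, 0.071]
wrist_force: [0.7, 0.2, -0.5]
width: 0.0576
```

Call:
jog_arm(plan=[[[0,-40,8],[0,0,0],0.4],[[0,-80,16],[0,0,0],0.4],[[0,-97,20],[0,0,0],0.4],[[0,-97,20],[0,0,0],0.4],[[0,-97,20],[0,0,0],0.4]])

```text
time: 16.77
eef_pos: [0.5752, -0.1878, 0.4538]
eef_rot: [-0.069, 1.572, 0.07]
wrist_force: [-0.8, 0.4, -0.0]
width: 0.0577
```

```bash
python3 - <<'E'
from h import *
st()
g=HINGE-.05*BX+.005*BY
rel([g[0],g[1],.157],Rt(YB+np.pi/2))
E
```

```text
t 16.77 tcp [ 0.5752 -0.1878  0.4538] gp [ 0.5748 -0.1878  0.2988] tool y [-0.088  0.996  0.   ] w 0.0577 F [-0.8  0.4 -0. ] q [-0.32  0.37  0.3   1.5  -0.   -0.4 ]
shift [141.8, 0.9, -8.1] turn [-0.003, -0.002, -0.0]
```

Call:
jog_arm(plan=[[[20,5,-8],[0,0,0],0.4],[[50,5,-8],[0,0,0],0.4],[[80,5,-8],[0,0,0],0.4],[[110,5,-8],[0,0,0],0.4],[[130,5,-8],[0,0,0],0.4],[[140,5,-8],[0,0,0],0.4],[[140,5,-8],[0,0,0],0.4],[[140,5,-8],[0,0,0],0.4]])

```text
time: 17.43
eef_pos: [0.5661, -0.1814, 0.3152]
eef_rot: [-0.072, 1.571, 0.072]
wrist_force: [0.9, 0.5, -0.2]
width: 0.0573
```

Call:
jog_arm(plan=[[[0,0,0],[0,0,0],0.82],[[0,0,0],[0,0,0],0.82],[[0,0,0],[0,0,0],0.82],[[0,0,0],[0,0,0],0.82],[[-30,0,0],[0,0,0],0.82],[[-70,0,0],[0,0,0],0.82],[[-110,0,0],[0,0,0],0.82],[[-140,0,0],[0,0,0],0.82],[[-140,20,-40],[0,0,0],0.82],[[-140,40,-80],[0,0,0],0.82]])

```text
time: 18.27
eef_pos: [0.4901, -0.1522, 0.4568]
eef_rot: [-0.072, 1.566, 0.069]
wrist_force: [-0.7, 0.7, -0.2]
width: 0.0703
```

```bash
python3 - <<'E'
from h import *
st()
p=capture('wrist');save('w10.png',p['frame'])
t=capture('top');save('t10.png',t['frame']);P=cloud(t).reshape(-1,3);P=P[np.isfinite(P).all(1)]
Q=P[((P>[.33,.03,.055])&(P<[.52,.2,.07])).all(1)];print(len(Q))
for d in models.pinpoint(t,'c4_mid'): print(d)
np.save('pics/t10.npy',cloud(t))
f=t['frame'];cv2.imwrite('pics/t10c.png',cv2.resize(cv2.cvtColor(f,cv2.COLOR_RGB2BGR)[210:310,170:310],None,fx=5,fy=5))
E
```

```text
t 18.27 tcp [ 0.4901 -0.1522  0.4568] gp [ 0.4907 -0.1525  0.3018] tool y [-0.09   0.996 -0.002] w 0.0703 F [-0.7  0.7 -0.2] q [-0.3   0.2   0.07  1.44 -0.   -0.39]
259
{'centre': [279.0, 242.6], 'p': 0.76}
{'centre': [244.3, 248.0], 'p': 0.7}
{'centre': [263.4, 214.9], 'p': 0.61}
```

View pics/w10.png

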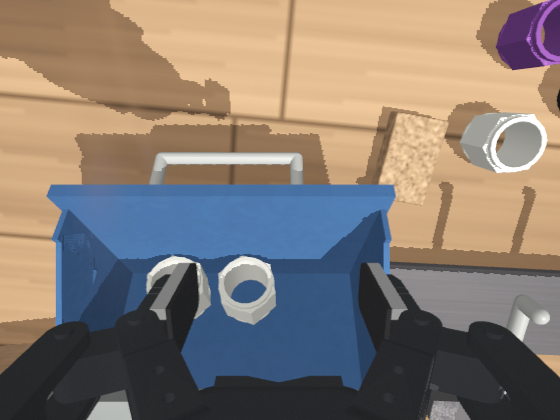

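View pics/t10c.png

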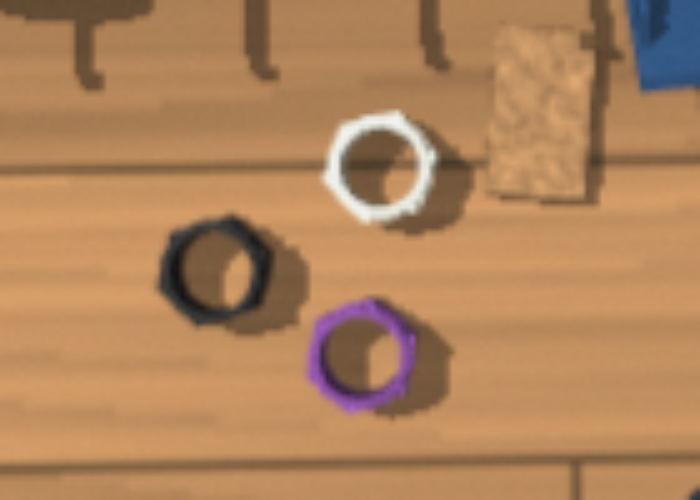

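Both couplings are in the bin, at (180,290) and (247,288). Standing on the bench are white at crop (380,167), purple (362,355) and black (215,270). White is the one that fits. Next I'll measure its centre and the directions of its flats.

```bash
cat > hexfit.py <<'E'
from h import *
def hexfit(p,c0,rad=.05,zr=(.054,.070)):
    W=cloud(p);f=p['frame'].astype(int)
    white=(f.min(-1)>110)&((f.max(-1)-f.min(-1))<40)
    m=white&np.isfinite(W).all(-1)&(W[...,2]>zr[0])&(W[...,2]<zr[1])&(np.hypot(W[...,0]-c0[0],W[...,1]-c0[1])<rad)
    P=W[m][:,:2].astype(np.float32)
    H=cv2.convexHull(P)[:,0]
    best=[]
    for a in np.radians(np.arange(0,60,1)):
        w=[];c=np.zeros(2);
        for k in range(3):
            n=np.array([np.cos(a+k*np.pi/3),np.sin(a+k*np.pi/3)]);d=H@n
            w.append(np.ptp(d));c+=(d.max()+d.min())/2*n*2/3
        best.append((sum(w)/3,np.degrees(a),c,w))
    best.sort(key=lambda t:t[0]); b=best[0]
    print(len(P),'flatwidth',round(b[0],4),'normal ang',b[1],'centre',b[2].round(4),np.round(b[3],4),[ (round(x[1]),round(x[0],4)) for x in best[1:4]],'max',round(best[-1][0],4),round(best[-1][1]))
    return b
E
python3 - <<'E'
from hexfit import *
st()
t=capture('top');hexfit(t,(.437,.09));hexfit(capture('scene'),(.437,.09))
rel([.40,.09,.26],Rt(YS+np.pi/2))
E
```

```text
t 18.42 tcp [ 0.4859 -0.1507  0.4556] gp [ 0.4857 -0.1507  0.3006] tool y [-0.091  0.996  0.   ] w 0.0699 F [ 0.3 -0.2 -0.1] q [-0.3   0.2   0.06  1.44 -0.   -0.39]
130 flatwidth 0.0581 normal ang 13.0 centre [0.4377 0.0906] [0.058  0.0583 0.0578] [(14, np.float64(0.0581)), (12, np.float64(0.0582)), (11, np.float64(0.0583))] max 0.0625 41
131 flatwidth 0.0577 normal ang 11.0 centre [0.4382 0.0907] [0.0577 0.0575 0.0579] [(10, np.float64(0.0577)), (12, np.float64(0.0578)), (9, np.float64(0.0578))] max 0.0615 41
shift [40.3, 248.7, -66.3] turn [0.055, 0.0, 0.001]
```

```bash
python3 - <<'E'
from h import *
rel([.438,.0907,.22],Rt(.21))
E
```

```text
shift [80.3, 246.0, -28.4] turn [1.452, 0.0, 0.0]
```

Call:
jog_arm(plan=[[[0,30,-5],[0.12,0,0],0.85],[[0,60,-10],[0.24,0,0],0.85],[[0,95,-15],[0.36,0,0],0.85],[[10,130,-20],[0.48,0,0],0.85],[[20,165,-25],[0.6,0,0],0.85],[[35,200,-28],[0.72,0,0],0.85],[[50,230,-28],[0.84,0,0],0.85],[[65,246,-28],[0.96,0,0],0.85],[[80,246,-28],[1.08,0,0],0.85],[[80,246,-28],[1.2,0,0],0.85]])

```text
time: 19.35
eef_pos: [0.4386, 0.0923, 0.3721]
eef_rot: [0.846, 1.403, -0.852]
wrist_force: [-0.2, -0.9, -0.3]
width: 0.0728
```

Call:
jog_arm(plan=[[[0,0,0],[0.12,0,0],0.85],[[0,0,0],[0.252,0,0],0.85],[[0,0,0],[0.252,0,0],0.85],[[0,0,0],[0.252,0,0],0.85]])

```text
time: 19.68
eef_pos: [0.4392, 0.091, 0.3747]
eef_rot: [1.034, 1.313, -1.035]
wrist_force: [-0.4, 0.0, -0.2]
width: 0.0726
```

```bash
python3 - <<'E'
from hexfit import *
st();p=capture('wrist'); save('w11.png',p['frame'])
b=hexfit(p,(.438,.0907)); hexfit(capture('scene'),(.438,.0907))
rel([.438,.0907,.036],Rt(.21))
E
```

```text
t 19.68 tcp [0.4392 0.091  0.3747] gp [0.4389 0.091  0.2197] tool y [ 0.972  0.233 -0.002] w 0.0726 F [-0.4  0.  -0.2] q [ 0.2   0.12 -0.24  1.21  0.    1.54]
1723 flatwidth 0.0599 normal ang 11.0 centre [0.4361 0.0924] [0.0599 0.0598 0.0599] [(12, np.float64(0.0599)), (10, np.float64(0.0599)), (13, np.float64(0.06))] max 0.0663 42
120 flatwidth 0.0574 normal ang 14.999999999999998 centre [0.4386 0.0901] [0.0604 0.0579 0.054 ] [(14, np.float64(0.0574)), (13, np.float64(0.0575)), (16, np.float64(0.0576))] max 0.0604 45
shift [183.7, -0.5, 0.1] turn [0.026, -0.0, 0.002]
```

View pics/w11.png

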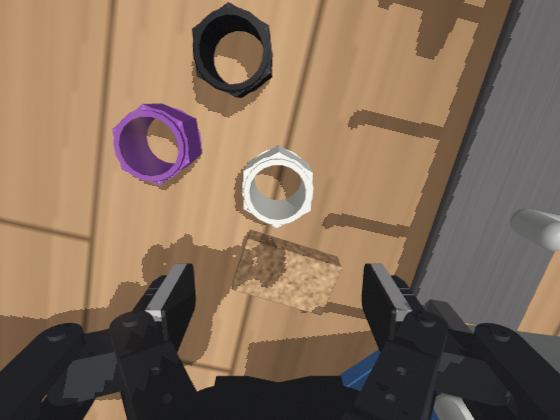

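The white coupling is at (278,187), with its flats facing the jaws. I'll descend and grip it.

Call:
jog_arm(plan=[[[35,0,0],[0.028,0,0],0.85],[[70,0,0],[0.028,0,0],0.85],[[105,0,0],[0.028,0,0],0.85],[[135,0,0],[0.028,0,0],0.85],[[160,0,0],[0.028,0,0],0.85],[[175,0,0],[0.028,0,0],0.85],[[182,0,0],[0.028,0,0],0.85],[[182,0,0],[0.028,0,0],0.85],[[182,0,0],[0.028,0,0],0.4],[[182,0,0],[0.028,0,0],0.4]])

```text
time: 20.62
eef_pos: [0.4385, 0.091, 0.1938]
eef_rot: [1.057, 1.299, -1.057]
wrist_force: [0.3, -0.2, 0.0]
width: 0.0573
```

Call:
jog_arm(plan=[[[0,0,0],[0,0,0],0.4],[[0,0,0],[0,0,0],0.4],[[0,0,0],[0,0,0],0.4],[[-30,0,0],[0,0,0],0.4],[[-70,0,0],[0,0,0],0.4],[[-110,0,0],[0,0,0],0.4],[[-150,0,0],[0,0,0],0.4],[[-190,0,0],[0,0,0],0.4],[[-230,0,0],[0,0,0],0.4],[[-260,0,0],[0,0,0],0.4]])

```text
time: 21.45
eef_pos: [0.4378, 0.0908, 0.4565]
eef_rot: [1.059, 1.298, -1.056]
wrist_force: [1.0, -0.0, -1.8]
width: 0.0575
```

```bash
python3 - <<'E'
from hexfit import *
st();p=capture('wrist'); save('w12.png',p['frame'])
g=HINGE-.052*BX+.075*BY;print(g)
rel([g[0],g[1],.30],Rt(YB+np.pi/2))
rel([.46,-.02,.30],Rt(YB+np.pi/2))
E
```

```text
t 21.45 tcp [0.4378 0.0908 0.4565] gp [0.438  0.0909 0.3015] tool y [0.979 0.203 0.002] w 0.0575 F [ 1.  -0.  -1.8] q [ 0.2   0.09 -0.07  1.41  0.    1.57]
[ 0.55834362 -0.1180827   0.02      ]
shift [6.4, 75.0, 228.9] turn [-1.459, 0.005, -0.007]
shift [5.9, -1.4, 113.0] turn [-1.459, 0.005, -0.007]
```

View pics/w12.png

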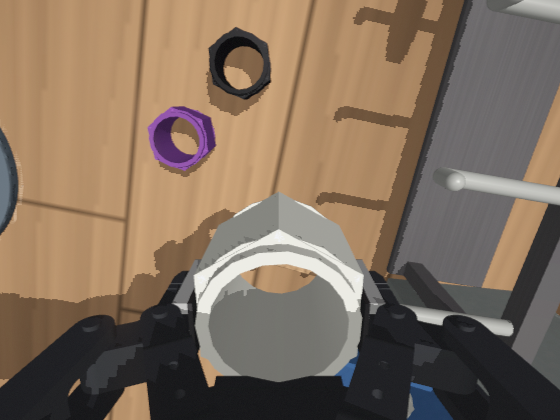

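The third coupling is held. I'll carry it to the near end of the bin, turning on the way.

Call:
jog_arm(plan=[[[0,0,20],[-0.12,0,0],0.4],[[0,0,40],[-0.24,0,0],0.4],[[0,0,60],[-0.36,0,0],0.4],[[0,0,80],[-0.48,0,0],0.4],[[0,5,100],[-0.6,0,0],0.4],[[0,15,120],[-0.72,0,0],0.4],[[0,25,140],[-0.84,0,0],0.4],[[0,35,160],[-0.96,0,0],0.4],[[0,50,180],[-1.08,0,0],0.4],[[0,65,205],[-1.2,0,0],0.4]])

```text
time: 22.33
eef_pos: [0.5437, -0.0973, 0.4528]
eef_rot: [0.126, 1.569, -0.126]
wrist_force: [0.4, 0.1, -1.2]
width: 0.0579
```

```bash
python3 - <<'E'
from hexfit import *
st()
g=HINGE-.052*BX+.075*BY
rel([g[0],g[1],.30],Rt(YB+np.pi/2))
E
```

```text
t 22.33 tcp [ 0.5437 -0.0973  0.4528] gp [ 0.5435 -0.0973  0.2978] tool y [0.16  0.987 0.   ] w 0.0579 F [ 0.4  0.1 -1.2] q [-0.18  0.28  0.16  1.46 -0.   -0.02]
shift [-2.2, -18.2, 17.8] turn [-0.252, -0.002, -0.0]
```

Call:
jog_arm(plan=[[[-2,-9,9],[-0.12,0,0],0.4],[[-2,-18,16],[-0.25,0,0],0.4],[[-2,-18,16],[-0.25,0,0],0.4],[[-2,-18,16],[-0.25,0,0],0.4],[[-2,-18,16],[-0.25,0,0],0.4]])

```text
time: 22.75
eef_pos: [0.5558, -0.1167, 0.4545]
eef_rot: [-0.062, 1.572, 0.063]
wrist_force: [0.3, -0.0, -0.6]
width: 0.0579
```

```bash
python3 - <<'E'
from hexfit import *
st();p=capture('wrist'); save('w13.png',p['frame'])
g=HINGE-.052*BX+.073*BY
rel([g[0],g[1],.157],Rt(YB+np.pi/2))
E
```

```text
t 22.75 tcp [ 0.5558 -0.1167  0.4545] gp [ 0.5555 -0.1167  0.2995] tool y [-0.079  0.997  0.001] w 0.0579 F [ 0.3 -0.  -0.6] q [-0.21  0.3   0.21  1.47 -0.   -0.29]
shift [142.7, -3.8, 2.7] turn [-0.011, -0.002, -0.0]
```

View pics/w13.png

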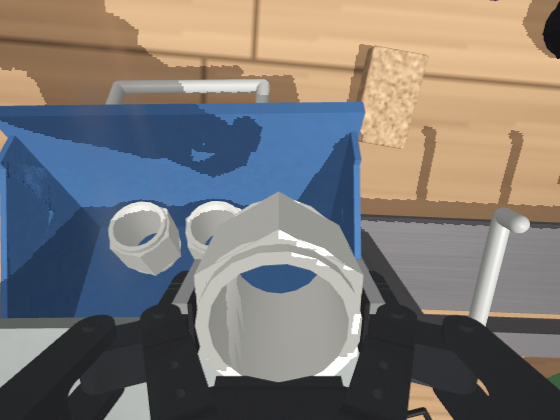

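Call:
jog_arm(plan=[[[20,-3,3],[-0.01,0,0],0.4],[[50,-3,3],[-0.01,0,0],0.4],[[80,-3,3],[-0.01,0,0],0.4],[[105,-3,3],[-0.01,0,0],0.4],[[125,-3,3],[-0.01,0,0],0.4],[[135,-3,3],[-0.01,0,0],0.4],[[135,-3,3],[-0.01,0,0],0.4],[[135,-3,3],[-0.01,0,0],0.4]])

```text
time: 23.47
eef_pos: [0.5592, -0.1195, 0.3202]
eef_rot: [-0.073, 1.571, 0.073]
wrist_force: [0.2, 0.2, 0.4]
width: 0.0576
```

Call:
jog_arm(plan=[[[0,0,0],[0,0,0],0.8],[[0,0,0],[0,0,0],0.8],[[0,0,0],[0,0,0],0.8],[[0,0,0],[0,0,0],0.8],[[-30,0,0],[0,0,0],0.8],[[-70,0,0],[0,0,0],0.8],[[-110,0,0],[0,0,0],0.8],[[-140,0,0],[0,0,0],0.8],[[-140,0,-40],[0,0,0],0.8],[[-140,0,-80],[0,0,0],0.8]])

```text
time: 24.3
eef_pos: [0.4812, -0.1276, 0.4618]
eef_rot: [-0.075, 1.566, 0.073]
wrist_force: [-0.5, -1.5, -0.2]
width: 0.0682
```

```bash
python3 - <<'E'
from hexfit import *
st();p=capture('wrist'); save('w14.png',p['frame']); t=capture('top');save('t14.png',t['frame'])
P=cloud(t);f=t['frame'].astype(int)
E
```

```text
t 24.3 tcp [ 0.4812 -0.1276  0.4618] gp [ 0.4818 -0.1278  0.3068] tool y [-0.094  0.996 -0.002] w 0.0682 F [-0.5 -1.5 -0.2] q [-0.26  0.18  0.05  1.44 -0.   -0.35]
```

View pics/w14.png

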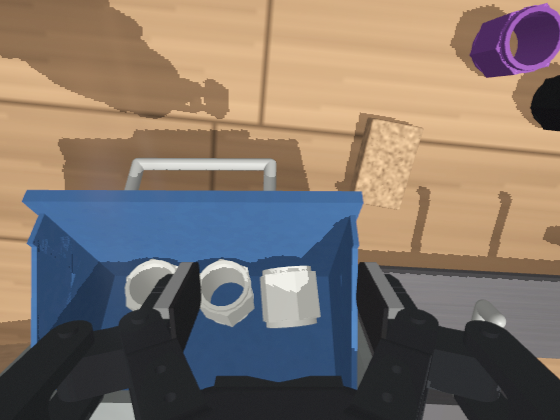

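View pics/t14.png

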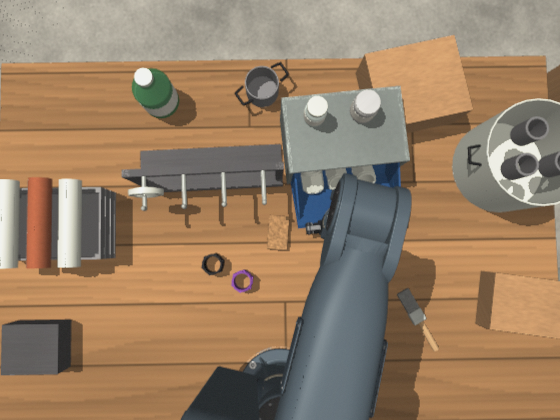

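All three couplings lie in the bin, at (152,285), (227,290) and (291,297), and the bench and hooks hold no more white ones. Next I'll locate the handle and grip it again for closing.

```bash
cat > hnd.py <<'E'
from h import *
def handle(p):
    P=cloud(p);f=p['frame'].astype(int)
    L=P-HINGE;bx=L@BX;by=L@BY
    m=np.isfinite(P).all(-1)&(bx<-.13)&(bx>-.2)&(abs(by)<.05)&(P[...,2]>.07)&((f.max(-1)-f.min(-1))<35)
    z=P[...,2][m];b=bx[m]
    k=z>np.percentile(z,50)
    print(m.sum(),'bx',b.min(),b.max(),np.median(b),'ztop',np.percentile(z,98))
    return np.median(b),np.percentile(z,98)-.006
E
python3 - <<'E'
from hnd import *
p=capture('wrist');b,z=handle(p)
print('th est',np.arctan2(-b,z-.02)-.3,np.hypot(b,z-.02))
P=cloud(p);r=P[163,200];print(r,(r-HINGE)@BX)
for th in (.80,.82,.84):
    g=HINGE+np.array([0,0,.1727*np.cos(.3+th)])-.1727*np.sin(.3+th)*BX
    print(th,g,-.1727*np.sin(.3+th))
R0=Rt(YB);Q=R.from_rotvec(-BY*.65).as_matrix();Rg=Q@R0
th=.82;g=HINGE+np.array([0,0,.1727*np.cos(.3+th)])-.1727*np.sin(.3+th)*BX
rel(g-.11*Rg[:,0],Rg);rel(g,Rg)
E
```

```text
18024 bx -0.1564869311055676 -0.1300038880414901 -0.14921128054338081 ztop 0.37458119474579443
th est 0.1044538531939399 0.3791739120401098
[ 4.80107759e-01 -2.24819772e-01 -3.97369057e-04] -0.13969114413046566
0.8 [ 0.46373656 -0.20210924  0.09833605] -0.1539115110826099
0.82 [ 0.46220719 -0.20225003  0.09524236] -0.1554473463638824
0.84 [ 0.46073974 -0.20238512  0.09211857] -0.15692100477921303
shift [154.8, -73.1, -182.3] turn [1.51, -0.509, 0.51]
shift [242.3, -73.1, -115.6] turn [1.51, -0.509, 0.51]
```

Call:
jog_arm(plan=[[[0,-15,-38],[0.11,-0.037,0.037],0.45],[[0,-30,-76],[0.22,-0.073,0.073],0.45],[[0,-45,-114],[0.33,-0.11,0.11],0.45],[[0,-60,-152],[0.43,-0.145,0.145],0.45],[[0,-73,-182],[0.54,-0.18,0.18],0.45],[[20,-73,-182],[0.65,-0.22,0.22],0.45],[[45,-73,-182],[0.75,-0.255,0.255],0.45],[[70,-73,-182],[0.86,-0.29,0.29],0.45],[[95,-73,-182],[0.97,-0.328,0.328],0.45],[[120,-73,-182],[1.08,-0.364,0.364],0.45]])

```text
time: 25.28
eef_pos: [0.3055, -0.2174, 0.3395]
eef_rot: [1.02, 1.071, -0.458]
wrist_force: [0.2, 0.0, -0.4]
width: 0.0387
```

```bash
python3 - <<'E'
from hnd import *
st()
R0=Rt(YB);Q=R.from_rotvec(-BY*.65).as_matrix();Rg=Q@R0
th=.82;g=HINGE+np.array([0,0,.1727*np.cos(.3+th)])-.1727*np.sin(.3+th)*BX
rel(g-.11*Rg[:,0],Rg);rel(g,Rg)
E
```

```text
t 25.28 tcp [ 0.3055 -0.2174  0.3395] gp [ 0.3748 -0.1942  0.2028] tool y [0.741 0.49  0.459] w 0.0387 F [ 0.2  0.  -0.4] q [-0.77 -0.08 -0.6   0.81  0.43  0.3 ]
shift [28.1, -17.3, -5.5] turn [0.426, -0.144, 0.144]
shift [135.9, -5.4, 13.0] turn [0.426, -0.144, 0.144]
```

Call:
jog_arm(plan=[[[10,-6,-2],[0.11,-0.037,0.037],0.45],[[20,-12,-4],[0.22,-0.073,0.073],0.45],[[28,-17,-5],[0.33,-0.11,0.11],0.45],[[28,-17,-5],[0.426,-0.144,0.144],0.45],[[28,-17,-5],[0.426,-0.144,0.144],0.45],[[28,-17,-5],[0.426,-0.144,0.144],0.45]])

```text
time: 25.78
eef_pos: [0.3027, -0.217, 0.3073]
eef_rot: [1.399, 0.786, -0.644]
wrist_force: [0.4, -0.0, 0.2]
width: 0.038
```

```bash
python3 - <<'E'
from hnd import *
st();p=capture('wrist');save('w15.png',p['frame'])
R0=Rt(YB);Q=R.from_rotvec(-BY*.65).as_matrix();Rg=Q@R0
th=.82;g=HINGE+np.array([0,0,.1727*np.cos(.3+th)])-.1727*np.sin(.3+th)*BX
rel(g,Rg)
P=cloud(p);f=p['frame'].astype(int);L=P-HINGE;bx=L@BX;by=L@BY
m=np.isfinite(P).all(-1)&(bx<-.12)&(bx>-.2)&(abs(by)<.055)&(P[...,2]>.08)&(P[...,2]<.12)&((f.max(-1)-f.min(-1))<35)
print(m.sum())
if m.sum():
    print(bx[m].min(),bx[m].max(),np.median(bx[m]),P[...,2][m].min(),P[...,2][m].max(),np.median(P[...,2][m]))
E
```

```text
t 25.78 tcp [ 0.3027 -0.217   0.3073] gp [ 0.3957 -0.208   0.1836] tool y [0.794 0.082 0.603] w 0.038 F [ 0.4 -0.   0.2] q [-0.79 -0.12 -0.79  0.46  0.49  0.79]
shift [110.8, -0.8, 0.0] turn [0.009, -0.003, 0.003]
2360
-0.15277093429922753 -0.14020701687893472 -0.14927644813018692 0.08619524209594426 0.09782549152477152 0.09508911619124084
```

View pics/w15.png

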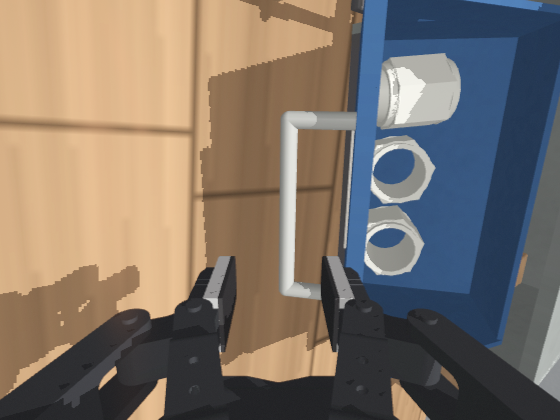

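The rod is at col 288, between the fingers. I'll advance along the tool axis and grip.

Call:
jog_arm(plan=[[[25,2,0],[0,0,0],0.45],[[50,2,0],[0,0,0],0.45],[[75,2,0],[0,0,0],0.45],[[100,2,0],[0,0,0],0.45],[[115,2,0],[0,0,0],0.45],[[115,2,0],[0,0,0],0.45],[[115,2,0],[0,0,0],0.0],[[115,2,0],[0,0,0],0.0],[[115,2,0],[0,0,0],0.0],[[115,2,0],[0,0,0],0.0]], force=30)

```text
time: 26.67
eef_pos: [0.3753, -0.2107, 0.2191]
eef_rot: [1.4, 0.781, -0.638]
wrist_force: [22.2, 6.1, -7.8]
width: 0.011
```

```bash
cat > arc.py <<'E'
from h import *
import sys
st()
tot=float(sys.argv[1]);k=float(sys.argv[2]);n=10
s=env.state();p0=s['eef_pos'];R0=R.from_rotvec(s['eef_rot']).as_matrix()
r=p0+.155*R0[:,0]-HINGE; print('r',(r@BX).round(4),r[2].round(4),np.hypot(r@BX,r[2]).round(4),'th',np.arctan2(-(r@BX),r[2])-.3)
for th in np.linspace(0,tot,n+1)[1:]:
    Q=R.from_rotvec(-BY*th).as_matrix();Q2=R.from_rotvec(-BY*th*k).as_matrix()
    g=HINGE+Q@r; Rn=Q2@R0; tcp=g-.155*Rn[:,0]
    print(round(th,3),g.round(3),(R0.T@(tcp-p0)*1000).round(0).tolist(),R.from_matrix(R0.T@Rn).as_rotvec().round(3).tolist())
E
python3 arc.py -.42 .8
```

```text
t 26.67 tcp [ 0.3753 -0.2107  0.2191] gp [ 0.4692 -0.2016  0.0961] tool y [0.789 0.082 0.609] w 0.011 F [22.2  6.1 -7.8] q [-0.64  0.11 -0.89  0.06  0.42  0.94]
r -0.1484 0.0761 0.1668 th 0.7968804156214029
-0.042 [ 0.473 -0.201  0.102] [-3.0, 12.0, 0.0] [0.0, 0.0, -0.034]
-0.084 [ 0.476 -0.201  0.108] [-5.0, 23.0, 0.0] [0.0, 0.001, -0.067]
-0.126 [ 0.48  -0.201  0.114] [-7.0, 35.0, 0.0] [0.0, 0.001, -0.101]
-0.168 [ 0.484 -0.2    0.12 ] [-8.0, 47.0, 0.0] [0.0, 0.001, -0.134]
-0.21 [ 0.488 -0.2    0.125] [-9.0, 59.0, 1.0] [0.0, 0.002, -0.168]
-0.252 [ 0.493 -0.199  0.131] [-10.0, 71.0, 1.0] [0.001, 0.002, -0.202]
-0.294 [ 0.498 -0.199  0.136] [-10.0, 83.0, 1.0] [0.001, 0.002, -0.235]
-0.336 [ 0.502 -0.199  0.141] [-10.0, 95.0, 1.0] [0.001, 0.003, -0.269]
-0.378 [ 0.508 -0.198  0.146] [-9.0, 107.0, 1.0] [0.001, 0.003, -0.302]
-0.42 [ 0.513 -0.198  0.15 ] [-7.0, 119.0, 1.0] [0.001, 0.003, -0.336]
```

Call:
jog_arm(plan=[[[-3,12,0],[0,0,-0.034],0],[[-5,23,0],[0,0,-0.067],0],[[-7,35,0],[0,0,-0.101],0],[[-8,47,0],[0,0,-0.134],0],[[-9,59,0],[0,0,-0.168],0],[[-10,71,0],[0,0,-0.202],0],[[-10,83,0],[0,0,-0.235],0],[[-10,95,0],[0,0,-0.269],0],[[-9,107,0],[0,0,-0.302],0],[[-7,119,0],[0,0,-0.336],0]])

```text
time: 27.5
eef_pos: [0.4597, -0.2015, 0.2958]
eef_rot: [1.277, 1.035, -0.913]
wrist_force: [-39.8, -5.1, 32.8]
width: 0.0106
```

```bash
python3 arc.py -.4 .8; python3 -c "
from h import *
p=capture('scene');save('s16.png',p['frame'])"
```

```text
t 27.5 tcp [ 0.4597 -0.2015  0.2958] gp [ 0.5058 -0.1977  0.1479] tool y [0.95  0.091 0.299] w 0.0106 F [-39.8  -5.1  32.8] q [-0.45  0.16 -0.44  0.71  0.15  1.04]
r -0.1116 0.1279 0.1697 th 0.4175480827398887
-0.04 [ 0.511 -0.197  0.152] [-3.0, 11.0, 0.0] [-0.0, 0.0, -0.032]
-0.08 [ 0.516 -0.197  0.156] [-5.0, 23.0, 0.0] [-0.0, 0.0, -0.064]
-0.12 [ 0.522 -0.196  0.16 ] [-6.0, 34.0, 0.0] [-0.0, 0.0, -0.096]
-0.16 [ 0.528 -0.196  0.164] [-8.0, 45.0, 0.0] [-0.0, 0.0, -0.128]
-0.2 [ 0.533 -0.195  0.167] [-8.0, 57.0, 0.0] [-0.0, 0.001, -0.16]
-0.24 [ 0.539 -0.195  0.171] [-9.0, 68.0, 0.0] [-0.0, 0.001, -0.192]
-0.28 [ 0.545 -0.194  0.174] [-9.0, 80.0, 0.0] [-0.001, 0.001, -0.224]
-0.32 [ 0.552 -0.193  0.176] [-9.0, 92.0, 0.0] [-0.001, 0.001, -0.256]
-0.36 [ 0.558 -0.193  0.179] [-8.0, 103.0, 0.0] [-0.001, 0.001, -0.288]
-0.4 [ 0.564 -0.192  0.181] [-6.0, 115.0, 0.0] [-0.001, 0.001, -0.32]
```

View pics/s16.png

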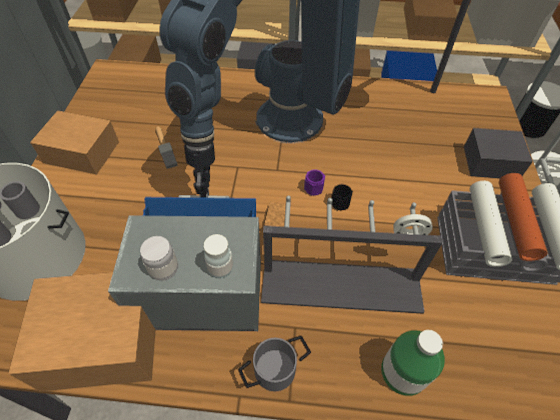

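The forces show my arc radius is about 5 mm too small. I'll shift it outward for the rest of the arc.

Call:
jog_arm(plan=[[[-6,0,0],[0,0,0],0],[[-8,10,0],[0,0,-0.032],0],[[-11,21,0],[0,0,-0.064],0],[[-12,32,0],[0,0,-0.096],0],[[-14,43,0],[0,0,-0.128],0],[[-15,55,0],[0,0,-0.16],0],[[-16,66,0],[0,0,-0.192],0],[[-16,78,0],[0,0,-0.224],0],[[-16,90,0],[0,0,-0.256],0],[[-15,101,0],[0,0,-0.288],0]])

```text
time: 28.38
eef_pos: [0.5542, -0.1929, 0.3409]
eef_rot: [1.147, 1.236, -1.122]
wrist_force: [-0.9, -1.9, 0.6]
width: 0.0104
```

```bash
python3 arc.py -.1 .8
```

```text
t 28.38 tcp [ 0.5542 -0.1929  0.3409] gp [ 0.5577 -0.1929  0.1859] tool y [0.995 0.097 0.022] w 0.0104 F [-0.9 -1.9  0.6] q [-0.34  0.36 -0.    1.19  0.01  1.14]
r -0.0595 0.1659 0.1763 th 0.04435341133652865
-0.01 [ 0.559 -0.193  0.186] [-1.0, 3.0, 0.0] [-0.0, 0.0, -0.008]
-0.02 [ 0.561 -0.193  0.187] [-1.0, 6.0, 0.0] [-0.0, 0.0, -0.016]
-0.03 [ 0.563 -0.192  0.188] [-2.0, 9.0, 0.0] [-0.0, 0.0, -0.024]
-0.04 [ 0.564 -0.192  0.188] [-2.0, 12.0, 0.0] [-0.0, 0.0, -0.032]
-0.05 [ 0.566 -0.192  0.189] [-2.0, 15.0, 0.0] [-0.0, 0.0, -0.04]
-0.06 [ 0.568 -0.192  0.189] [-3.0, 18.0, 0.0] [-0.0, 0.0, -0.048]
-0.07 [ 0.569 -0.192  0.19 ] [-3.0, 21.0, 0.0] [-0.0, 0.0, -0.056]
-0.08 [ 0.571 -0.192  0.19 ] [-4.0, 23.0, 0.0] [-0.0, 0.0, -0.064]
-0.09 [ 0.573 -0.192  0.191] [-4.0, 26.0, 0.0] [-0.0, 0.0, -0.072]
-0.1 [ 0.574 -0.191  0.191] [-4.0, 29.0, 0.0] [-0.0, 0.0, -0.08]
```

Call:
jog_arm(plan=[[[-1,2,0],[0,0,-0.006],0],[[-1,4,0],[0,0,-0.012],0],[[-1,6,0],[0,0,-0.018],0],[[-2,8,0],[0,0,-0.02],0],[[-2,8,0],[0,0,-0.02],0]])

```text
time: 28.8
eef_pos: [0.5619, -0.1921, 0.3428]
eef_rot: [1.138, 1.247, -1.135]
wrist_force: [-2.4, -3.7, 7.6]
width: 0.0105
```

```bash
python3 arc.py -.02 .8|head -2;python3 -c "
from h import *
p=capture('scene');save('s17.png',p['frame'])"
```

```text
t 28.8 tcp [ 0.5619 -0.1921  0.3428] gp [ 0.5628 -0.1924  0.1878] tool y [0.995 0.097 0.005] w 0.0105 F [-2.4 -3.7  7.6] q [-0.33  0.38  0.03  1.22 -0.    1.14]
r -0.0544 0.1678 0.1764 th 0.013503042798842402
```

View pics/s17.png

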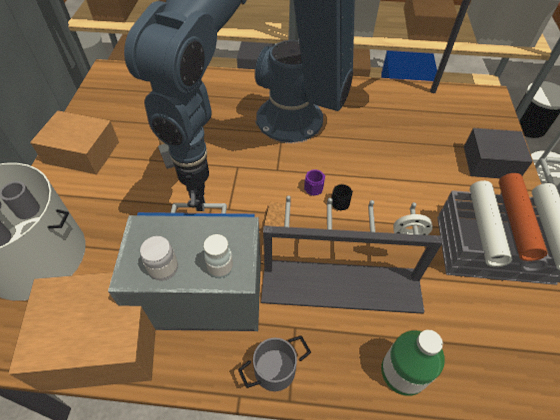

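Call:
jog_arm(plan=[[[0,2,0],[0,0,0],0],[[0,4,0],[0,0,0],0],[[0,4,0],[0,0,0],0]])

```text
time: 29.1
eef_pos: [0.5652, -0.1917, 0.3441]
eef_rot: [1.138, 1.247, -1.135]
wrist_force: [-7.7, -2.9, 19.5]
width: 0.0108
```

```bash
python3 arc.py -.02 .8|head -2
```

```text
t 29.1 tcp [ 0.5652 -0.1917  0.3441] gp [ 0.5662 -0.1921  0.1891] tool y [0.995 0.096 0.006] w 0.0108 F [-7.7 -2.9 19.5] q [-0.33  0.38  0.04  1.22 -0.    1.15]
r -0.051 0.1691 0.1766 th -0.007012732383118281
```

It's past the original closed position (0.5646) and meeting the stop. I'll release and back away upward.

Call:
jog_arm(plan=[[[0,0,0],[0,0,0],0.45],[[0,0,0],[0,0,0],0.45],[[0,0,0],[0,0,0],0.45],[[0,0,0],[0,0,0],0.45],[[-25,0,0],[0,0,0],0.45],[[-55,0,0],[0,0,0],0.45],[[-90,0,0],[0,0,0],0.45],[[-110,-30,0],[0,0,0],0.45],[[-110,-70,0],[0,0,0],0.45],[[-110,-110,0],[0,0,0],0.45]])

```text
time: 29.93
eef_pos: [0.456, -0.2015, 0.4514]
eef_rot: [1.137, 1.249, -1.133]
wrist_force: [-0.0, -1.8, 0.3]
width: 0.0385
```

Call:
jog_arm(plan=[[[0,-40,0],[0,0,0],0.45],[[0,-80,0],[0,0,0],0.45],[[0,-100,0],[0,0,0],0.45],[[0,-100,0],[0,0,0],0.45]])

```text
time: 30.27
eef_pos: [0.3532, -0.2109, 0.4509]
eef_rot: [1.139, 1.25, -1.137]
wrist_force: [0.9, -0.9, -0.4]
width: 0.0385
```

```bash
python3 - <<'E'
from h import *
st()
T0=np.load('pics/top0.npz')['W'];S0=np.load('pics/scene0.npz')['W']
for n,W0 in (('top',T0),('scene',S0)):
    p=capture(n);save(n+'18.png',p['frame']);W=cloud(p)
    for nm,lo,hi in (('handle',[.54,-.24,.178],[.585,-.14,.195]),('flange',[.54,.29,.16],[.62,.40,.24]),('pad',[.40,-.08,.02],[.56,.05,.035])):
        o=[]
        for A in (W0,W):
            P=A.reshape(-1,3);P=P[np.isfinite(P).all(1)];P=P[((P>lo)&(P<hi)).all(1)];o.append((len(P),P.mean(0).round(4).tolist() if len(P) else None))
        print(n,nm,o)
E
```

```text
t 30.27 tcp [ 0.3532 -0.2109  0.4509] gp [ 0.3537 -0.211   0.2959] tool y [0.995 0.095 0.003] w 0.0385 F [ 0.9 -0.9 -0.4] q [-0.54  0.03 -0.15  1.39  0.    0.94]
top handle [(162, [0.5653, -0.1909, 0.1845]), (136, [0.5784, -0.1841, 0.1892])]
top flange [(486, [0.5836, 0.3472, 0.2071]), (487, [0.5841, 0.347, 0.2073])]
top pad [(663, [0.4691, -0.0034, 0.0278]), (653, [0.4692, -0.0033, 0.0279])]
scene handle [(180, [0.5664, -0.1912, 0.1846]), (133, [0.5801, -0.1866, 0.1898])]
scene flange [(699, [0.5844, 0.3475, 0.2025]), (700, [0.5842, 0.3475, 0.2026])]
scene pad [(414, [0.4631, -0.0063, 0.0288]), (408, [0.4631, -0.0063, 0.0287])]
```

View pics/top18.png

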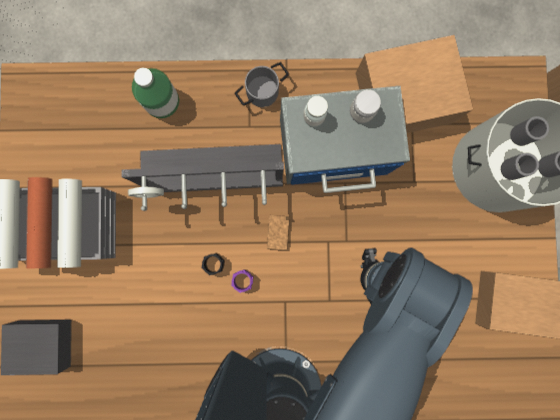

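View pics/scene18.png

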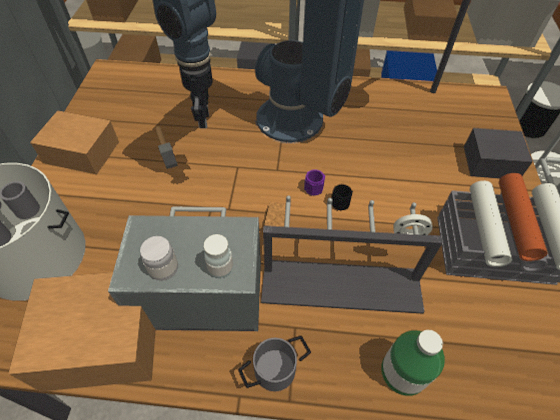

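The handle now sits farther in than at the start, so the bin must have started slightly ajar. I'll measure how far shut it really is.

```bash
python3 - <<'E'
from h import *
T0=np.load('pics/top0.npz')['W']
p=capture('top');W=cloud(p);s=capture('scene');S=cloud(s)
for nm,A in (('t0',T0),('t',W),('s',S)):
    P=A.reshape(-1,3);P=P[np.isfinite(P).all(1)]
    L=P-HINGE;bx=L@BX;by=L@BY
    m=(abs(by)<.05)&(bx>-.08)&(bx<-.015)&(P[:,2]>.17)&(P[:,2]<.2)
    r=(abs(by)<.14)&(P[:,2]>.218)&(P[:,2]<.232)&(bx<.1)
    print(nm,m.sum(),'handle bx',np.percentile(bx[m],[0,5,50,95,100]).round(4),'z',P[m][:,2].max().round(4),'roof edge bx',np.percentile(bx[r],[0,1,3]).round(4))
    m=(abs(by)<.13)&(bx>-.03)&(bx<.02)&(P[:,2]>.195)&(P[:,2]<.212)
    if m.sum(): print('  panel top',m.sum(),np.percentile(bx[m],[0,5,50,100]).round(4),np.median(P[m][:,2]))
f=p['frame'];cv2.imwrite('pics/c19.png',cv2.resize(cv2.cvtColor(f,cv2.COLOR_RGB2BGR)[80:210,270:420],None,fx=5,fy=4.5,interpolation=cv2.INTER_CUBIC))
E
```

```text
t0 164 handle bx [-0.0575 -0.0568 -0.0519 -0.046  -0.0455] z 0.1906 roof edge bx [0.0132 0.0141 0.0159]
  panel top 458 [-0.0087 -0.0078 -0.0023  0.015 ] 0.20414806963968646
t 171 handle bx [-0.0432 -0.0425 -0.0375 -0.0317 -0.031 ] z 0.1971 roof edge bx [0.0133 0.0142 0.0156]
  panel top 322 [-0.0176  0.0078  0.011   0.016 ] 0.20422384348779332
s 169 handle bx [-0.0455 -0.0421 -0.0356 -0.0323 -0.0296] z 0.1957 roof edge bx [-0.6245  0.0109  0.0137]
  panel top 2 [-0.0296 -0.0288 -0.0217 -0.0139] 0.19633674451397243
```

View pics/c19.png

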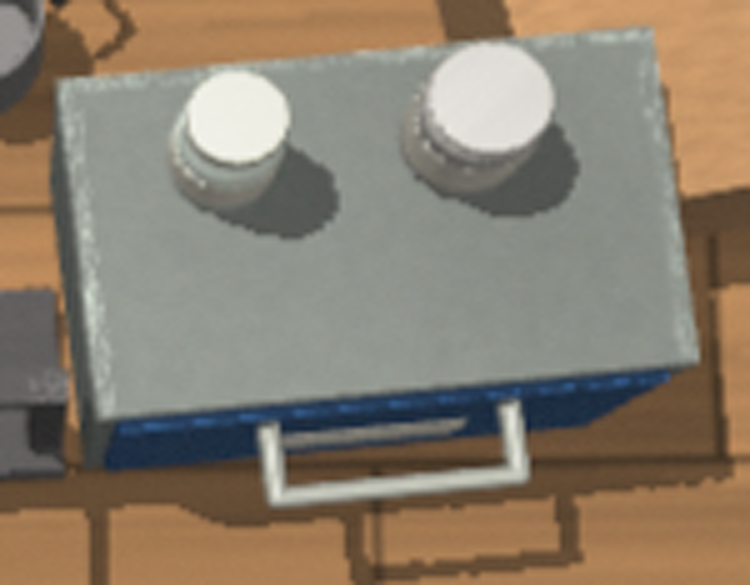

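Relative to the cabinet front edge, the handle axis is now 50–52 mm in front (51 when shut) and the panel face about 6 mm in front (half its thickness). So the bin is shut, about 0.01 rad against the 0.06 limit. The flange and pad have not moved. I'll hand in.

```bash
python3 - <<'E'
from h import *
st(); print(env.finish_job())
E
```

```text
t 30.47 tcp [ 0.3577 -0.2114  0.4505] gp [ 0.3583 -0.2116  0.2955] tool y [0.995 0.097 0.004] w 0.0383 F [0.4 0.5 0.7] q [-0.53  0.03 -0.14  1.39  0.    0.94]
the job is handed in; nothing more can be done
None
```

The job is handed in at about 30 s of the 210 s allowed, and my last checks found nothing that should fail it. I opened the bin to about 0.8 rad and put in all three white couplings I found: two from hooks 2 and 3, one standing on the bench. Then I pushed the bin shut. The black and purple look-alikes were left alone.

**Last checks**
- **Bin shut:** the top and scene pictures put the handle 50–52 mm in front of the cabinet's front edge (51 mm when shut), so about 0.01 rad against the 0.06 limit.
- **Couplings:** all three were seen lying side by side in the bin before closing. They can't be seen now the bin is shut, but it closed without jamming.
- **Flange and sanding block:** both within 1 mm of where they started.
- **Robot:** backed well clear, touching nothing.

**What disagreed**
- **Bin ajar at the start:** it appears to have started about 0.09 rad open, so the hinge position I worked from was 10–15 mm off. That raised the wrist force to about 52 N during closing, within the 120 N limit; I corrected the arc partway.
- **Last bit of closing:** on release the handle moved another 13 mm or so inward, probably nudged by the opening finger. This finished closing the bin, but I had not planned it.

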